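Unlock the gas lockout and present the open lock

ROBOT

A 7-joint arm with a two-finger parallel gripper is mounted at the origin on the work surface. World frame = base frame: x ahead of the robot, y to its left, z up, the work surface at z = 0. Lengths are in m, angles in rad, forces in N, time in s.
With the tool pointing down it reaches from about 0.425 to 0.875 m from the base axis. Payload 9.9 kg.
Tool frame: the origin (TCP) lies at the very end of the fingers, on their centre line; the grasp point (between the pads) lies 19 mm behind it; z points along the fingers, y is the direction in which the jaws open and shut (so a half turn about z gives the same grasp; the last joint's range is limited). The gripper opens to 85 mm and grips with 20 to 120 N. Pads are 22 mm wide; open, the fingers measure 114 mm over their backs; the gripper's body (76 mm by 85 mm) begins 54 mm behind the grasp point. The pads swing forward as they close: fully open they stand 13 mm farther back than shut.
Start: joints at [1.115, 0.576, 0.025, 1.437, -0.015, 1.129, -0.057], TCP at [0.245, -0.629, 0.231] pointing down, gripper open.
Joint ranges: [-2.76, 2.76], [-0.34, 2.15], [-1.52, 1.57], [0.19, 2.46], [-1.09, 4.23], [0.17, 1.99], [-2.82, 2.82]. Speed limits (rad/s): [2.22, 2.22, 3.01, 3.01, 3.14, 3.14, 3.14].

INTERFACE

Orientations are given as a unit quaternion [x, y, z, w].
In Python, from cell import observe, capture, camera_info, ticket, search_frame gives the robot as it stands.
- The arm moves only by the tool apply_moves, never from a script. Its argument "commands" is a list that holds one entry, the list of rows, each a list of 7 numbers: the shift along the tool's x, y, z in mm, then the turn, a rotation vector about the tool's x, y, z in degrees, then the closure in counts, from 0 (fully open) to 255 (shut). In form: [[[dx, dy, dz, wx, wy, wz, fingers], ...]]. A call has 1 to 8 rows; each row shifts and turns the commanded pose from where the row before left it, along the tool's axes as they then stand; what a row does not reach is not made up. A row lasts 1/10 s, in which the tool goes at most 50 mm and 8.59 degrees, less where a joint would pass 70% of its speed; a pose out of reach is approached as far as the arm can. A call is refused whole if a number of a shift passes 50 or a number of a turn 8.59, either way. A call with a gripper value outside its range is refused whole. The fingers move at their own pace and stop on an object; "squeeze" is the grip in N (left out, the last holds). Time passes only in rows, so rows that do not move let the fingers close. It gives the time, the measured TCP pose, the force and the opening at its end, in the units of the state.
- observe(): the state, without advancing time (a new reading comes with each control period).
- capture(name): name is "scene" or "top"; returns the picture (400x640x3 uint8, blue, green, red); there is no depth.
- camera_info(name): a dict with "mtx" (3x3 intrinsics, pixels), "dist" ([k1, k2, p1, p2, k3] as OpenCV has them; the pictures are not rectified), "extrinsics" (4x4, takes a point from camera to world coordinates). Camera axes: x right, y up, looking along -z (the intrinsics and any distortion apply to the point x, -y, -z); pixel columns grow to the right and rows downward; lengths in m; the calibration is good to about 2 mm. A picture is of the moment at which its call begins. camera_info takes no time and is no camera call.
- ticket.close_job(): hands the job in, once; it reports no verdict.
Trained networks look in the newest picture that a camera, given by its name, has taken for a name from the list of things; names that differ only in an ending like _2 or _b are one class to them, and where a whole thing is asked for, a point or a joint stands for the part that bears it (a point fixed in the world has none). Each returns a list of dicts, best first, with "score" (0 to 1); they miss things now and then, are a little off and sometimes report something else, mostly with a low value. They report only what shows in the picture. A call takes as long as a camera call. They do not tell look-alikes from the thing itself.
- search_frame(camera, target): "point" ([x, y, z] in m, in the coordinates of the camera as it stood for that picture, good to about 4 mm: the middle of the surface that is visible of it).
The state is a dict: "clock": time; "joint_pos": joint angles; "dq": joint speeds; "joint_efforts": joint torques, N m; "position": TCP position; "orientation": TCP orientation; "ft_force": force on the tool from outside, world axes, zero at the start; "moment": the same for the moment, N m; "grip_width": opening from 0.0 (shut) to 1.0 (fully open).
Only numpy, scipy, OpenCV 4.12 (cv2) and the standard library are available. Lean on these libraries where they do the work, as an engineer would, in place of code of your own. Each camera call takes 0.05 s, during which the arm holds its last target.

TASK

The combination lock lying in the hasp cradle keeps the cookie griddle's gas locked out. Turn its dial clockwise until the white pointer clicks into the notch at the blue mark, then turn it back anticlockwise until it clicks in at the red mark, and pull the yellow tab so that the shackle comes fully out while the lock stays in its cradle. Then lift the open lock out and finish while holding it, level and still, centred about 12 cm above the reader pad (shackle still out), without shifting anything else on the bench.

Things in the scene. Friction and masses are not known exactly. Their poses are not given: they have to be found in the camera images.
- lock_center (a point): Centre of the combination lock's case: a grey aluminium block 78 (x) x 72 (y) x 34 (z) mm lying flat, origin of this point half-way up. It is loose but sits in the hasp cradle with about 2 mm play, its underside 5 mm above the bench. Its x axis points from the shackle end to the far end, z is up. The whole lock weighs about 0.47 kg (0.40 to 0.55), balanced within 15 mm of the dial axis.
- dial_grip (a point): Grip point of the black dial on the lock's top, on the dial's vertical axis through the centre of the case, 47 mm above lock_center. The dial is a 50 mm disc, its top 25.5 mm above lock_center, with an upright bar handle 46 long x 12 thick x 34 mm tall across it; the bar's top is 11.5 mm above this point. Its x axis runs along the bar, towards the end with the white pointer (white stripe on the bar's top and end); y across the bar.
- dial (a joint): Dial angle in rad, growing clockwise seen from above; 0 when the pointer points along the lock's +x (away from the shackle). Blue mark at 0.8, red mark at -0.6 (small coloured bars on the case's top, 30 mm from the axis). It clicks into a sprung notch at each mark (about 0.1 to 0.15 N m to get into or out of a notch, nearly free, 0.02 N m, elsewhere) and centres there by itself within about 0.05. Stops at -0.95 and 1.15. Starts between the marks.
- shackle (a joint): How far the shackle is pulled out, m: 0 closed, 0.026 fully out (a firm stop). Slides along the lock's -x with about 4 N of friction and stays where left; blocked unless the dial is within about 0.1 of the red notch. The notch keeps the dial in place. When out, it leaves the cradle's lip and the lock can be lifted straight up.
- tab (a point): Grip point on the yellow pull tab of the steel shackle, which moves with the shackle: an upright plate 26 (x) x 12 (y) x 44 (z) mm, this point on its mid-plane, 14 mm below its top and 45 mm above the bench, 93 mm from the lock's centre along the lock's -x when closed. Axes as the lock's. Free to pinch across y from above; the cradle's green lip (14 mm wide) ends 21 mm from this point on its +x side.
- hasp: Fixed steel cradle bolted to the bench, origin on the bench under the closed lock's centre, axes as the lock's: base 5 mm thick, 12 mm high walls around the lock on both sides and at +x, and at -x a green post (inside the shackle, 14 mm wide, 41.5 to 50.5 mm from the centre) whose lip reaches over the shackle's bow to 72 mm from the centre, 36 mm above the bench. Yaw and place vary; may be left or right of the reader.
- reader_top (a point): Centre of the top of the reader pad: black square plate 110 x 110 x 10 mm fixed on the bench with a green ring and a white disc; this point is 12 mm above the bench. Place varies.
- cookie_a: Bystander: light tan fortune cookie, about 65 x 40 x 29 mm, origin under its centre on the bench; leave it where it is.
- cookie_b: Bystander: brown fortune cookie, same size; leave it where it is.
- spatula: Bystander: spatula with a wooden handle lying across the bench beyond the lock, about 0.28 m long; leave it.
- mug: Bystander: blue mug, 80 mm across, 90 mm tall; leave it.
- oil: Bystander: amber bottle of oil, 64 mm across, 190 mm tall; leave it.
- bowl: Bystander: steel bowl, 130 mm across, 55 mm tall; leave it.
- key_lock: Bystander: small brass key padlock lying flat, 50 mm wide, 18 mm thick; not the lock to open, leave it.
There are look-alikes about, which are no part of the job. Of the things that look like the part that bears lock_center, the smallest one is meant.

How it is judged:
By the outcome, as a careful person would: the job done as asked, in the order asked, and still so for the second after the job is handed in, while the arm keeps its last pose, push and grip.
It also fails if it takes over 64 s, if anything falls off the work surface, if the arm or the gripper's body presses on something with over 40 N, if the wrist force passes 120 N, or if a joint passes its speed limit or range.

## Working session

There is one attempt and no reset: what is moved stays moved. The work goes in short steps, Python scripts to look and compute and a tool call to move; the robot and the scene stay as the last step left them, time stands still between calls to the robot, and variables do not carry over. Pictures are saved under pics/ and viewed, and the job is handed in when it is done.

Besides the shell and the picture viewer there is one more tool, called after "Request:" by a JSON object that holds its "method" and its "body". apply_moves: Moves the arm, as the interface text tells. Its arguments: {"type":"object","properties":{"commands":{"type":"array"},"squeeze":{"type":"number"}},"required":["commands"]}

```bash
ls; mkdir -p pics; python3 - <<'E'
from cell import observe, capture, camera_info
import cv2
print(observe())
for n in("scene","top"):
    cv2.imwrite(f"pics/{n}0.png",capture(n)); i=camera_info(n); print(n,i)
E
```

```text
pics
{'clock': 0.0, 'joint_pos': array([ 1.11521521,  0.57657255,  0.02483544,  1.43792441, -0.0149721 ,
        1.1290003 , -0.05651807]), 'dq': array([ 0.00105365,  0.00088837, -0.0003128 ,  0.00021192,  0.00139258,
       -0.00098157, -0.00044935]), 'joint_efforts': array([-1.97909874e-03, -7.65783978e+01,  2.24900119e+00, -2.85971349e+01,
        1.50614575e-02,  1.27631178e-02, -5.89654150e-06]), 'position': array([ 0.2450433 , -0.62845305,  0.23040951]), 'orientation': array([ 9.82768447e-01,  1.84838957e-01, -2.13609193e-04, -8.33139802e-04]), 'ft_force': array([ 0.26536244, -0.24744517, -0.51704864]), 'moment': array([ 0.01309722, -0.00386821,  0.02074906]), 'grip_width': 0.9964267858264796}
scene {'mtx': array([[460.61531557,   0.        , 320.87128692],
       [  0.        , 460.61531557, 199.72875429],
       [  0.        ,   0.        ,   1.        ]]), 'dist': array([-0.08869015,  0.        ,  0.        ,  0.        ,  0.        ]), 'extrinsics': array([[ 0.71429059, -0.44992216,  0.53605877,  1.14149082],
       [ 0.69984803,  0.46062718, -0.54592613, -0.61710352],
       [-0.00129898,  0.76510957,  0.6438988 ,  0.80965692],
       [ 0.        ,  0.        ,  0.        ,  1.        ]])}
top {'mtx': array([[488.78635858,   0.        , 315.02303143],
       [  0.        , 488.78635858, 197.7951991 ],
       [  0.        ,   0.        ,   1.        ]]), 'dist': array([-0.13620355,  0.        ,  0.        ,  0.        ,  0.        ]), 'extrinsics': array([[ 0.02756509,  0.99850337, -0.04723548,  0.44902111],
       [-0.99960373,  0.02726413, -0.00700406, -0.00589662],
       [-0.00570574,  0.04740983,  0.99885923,  1.44151562],
       [ 0.        ,  0.        ,  0.        ,  1.        ]])}
```

View pics/scene0.png

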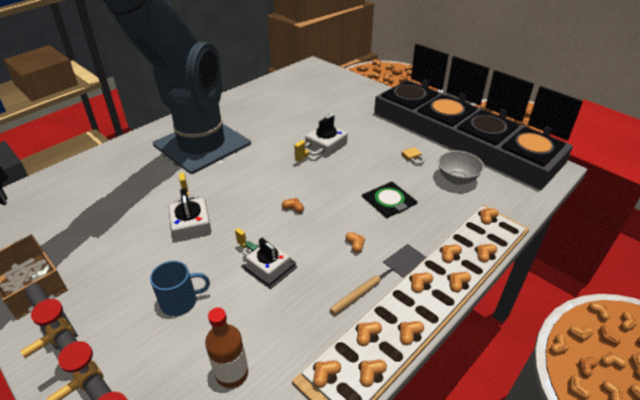

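View pics/top0.png

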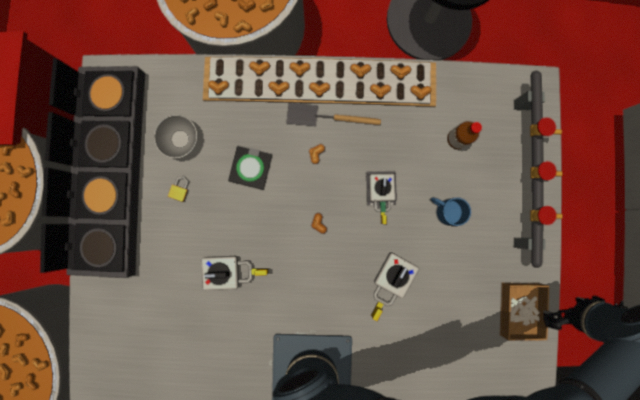

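The scene view shows three locks. The one in a dark cradle with a green lip is at (268,260) in scene and (382,188) in top, and it also looks smallest. The reader is at (390,198) in scene and (250,168) in top.

```bash
cat > h.py <<'E'
import numpy as np, cv2
from cell import observe, capture, camera_info, search_frame
from scipy.spatial.transform import Rotation as R
def ray(n,uv):
    i=camera_info(n); p=cv2.undistortPoints(np.array([[uv]],float),i["mtx"],i["dist"])[0,0]
    E=i["extrinsics"]; d=E[:3,:3]@np.array([p[0],-p[1],-1.]); return E[:3,3],d
def atz(n,uv,z):
    o,d=ray(n,uv); return o+d*(z-o[2])/d[2]
def proj(n,P):
    i=camera_info(n);E=i["extrinsics"]; c=(np.atleast_2d(P)-E[:3,3])@E[:3,:3]
    c=c*[1,-1,-1]; return cv2.projectPoints(c.reshape(-1,1,3),np.zeros(3),np.zeros(3),i["mtx"],i["dist"])[0][:,0]
def w(n,p):
    E=camera_info(n)["extrinsics"]; return E[:3,:3]@np.array(p)+E[:3,3]
def crop(img,x0,y0,x1,y1,s,name):
    cv2.imwrite(name,cv2.resize(img[y0:y1,x0:x1],None,fx=s,fy=s,interpolation=cv2.INTER_CUBIC))
E
python3 - <<'E'
from h import *
for n in("scene","top"):
    im=capture(n)
    if n=="top":
        crop(im,345,150,425,240,6,"pics/top_c.png"); crop(im,215,135,285,200,6,"pics/top_r.png")
    else: crop(im,220,215,310,295,7,"pics/scene_c.png")
    for t in("lock_center","dial_grip","tab","reader_top","hasp"):
        try:
            for r in search_frame(n,t): print(n,t,np.round(w(n,r["point"]),4),round(r["score"],2))
        except Exception as e: print(n,t,e)
print(observe()["clock"])
E
```

```text
scene lock_center [ 0.5595 -0.2     0.0398] 0.71
scene lock_center [ 0.3222 -0.2459  0.0444] 0.61
scene lock_center [0.3034 0.239  0.0462] 0.57
scene dial_grip [ 0.5588 -0.1994  0.0548] 0.92
scene dial_grip [ 0.3118 -0.2444  0.058 ] 0.71
scene dial_grip [0.2985 0.2641 0.0691] 0.69
scene tab [ 0.2061 -0.1856  0.0446] 0.68
scene tab [0.3066 0.1567 0.0293] 0.63
scene tab [ 0.4715 -0.1971  0.038 ] 0.54
scene reader_top [0.6068 0.1869 0.0089] 0.87
scene hasp [ 0.5947 -0.21    0.0149] 0.61
top lock_center [ 0.5472 -0.183   0.0421] 0.8
top lock_center [ 0.2893 -0.2216  0.0441] 0.75
top lock_center [0.2967 0.2523 0.0443] 0.62
top lock_center [0.6498 0.0048 0.0224] 0.24
top dial_grip [0.2951 0.2749 0.0542] 0.77
top dial_grip [ 0.3004 -0.2337  0.0556] 0.7
top dial_grip [ 0.555  -0.1829  0.0485] 0.54
top tab [0.3031 0.1849 0.0327] 0.86
top tab [ 0.2174 -0.1817  0.0274] 0.58
top reader_top [0.6    0.1973 0.013 ] 0.6
top reader_top [ 0.5507 -0.1842  0.0445] 0.35
top hasp [ 0.5353 -0.1862  0.0209] 0.72
top hasp [ 0.4408 -0.0115  0.0219] 0.59
0.7
```

View pics/top_c.png

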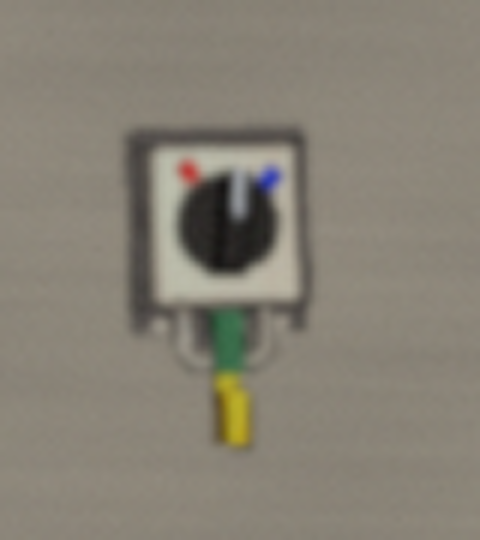

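View pics/scene_c.png

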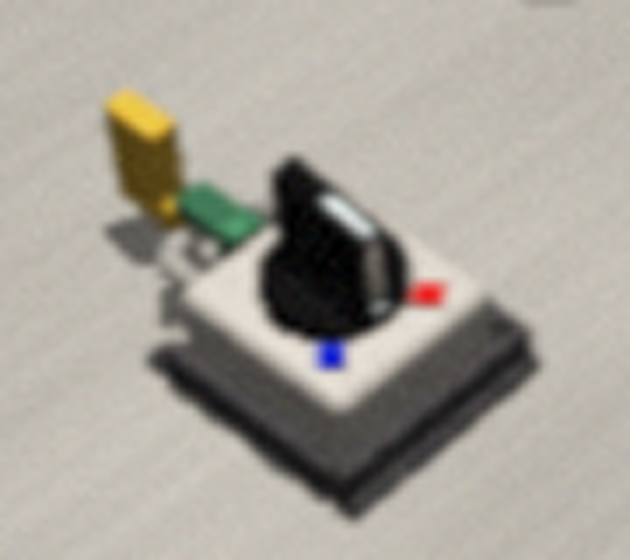

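View pics/top_r.png

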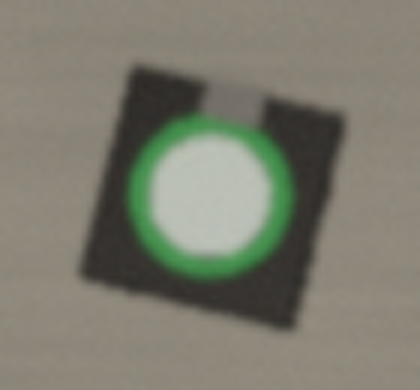

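```bash
cat > fit.py <<'E'
from h import *
from scipy.optimize import least_squares
def lk(p,l): # lock xy->world
    c,s=np.cos(p[2]),np.sin(p[2]); l=np.array(l,float); return np.array([p[0]+c*l[0]-s*l[1],p[1]+s*l[0]+c*l[1],l[2]])
T=lambda u,v:((u+.5)/6-.5+345,(v+.5)/6-.5+150)
S=lambda u,v:((u+.5)/7-.5+220,(v+.5)/7-.5+215)
def mark(a,r=.030): return [r*np.cos(a),-r*np.sin(a),.0395]
obs=[("top",[.039,.036,.039],T(152,144)),("top",[.039,-.036,.039],T(297,143)),("top",[-.039,-.036,.039],T(302,303)),("top",[-.039,.036,.039],T(154,306)),
("top",mark(.8),T(269,180)),("top",mark(-.6),T(189,173)),
("scene",[-.039,-.036,.039],S(185,297)),("scene",[.039,-.036,.039],S(340,410)),("scene",[.039,.036,.039],S(487,300)),
("scene",mark(.8),S(331,355)),("scene",mark(-.6),S(427,295)),
("top",[-.093,0,.059],T(238,418)),("scene",[-.093,0,.059],S(142,115))]
def f(p,views=("scene","top")): return np.concatenate([proj(n,lk(p,l))[0]-uv for n,l,uv in obs if n in views])
if __name__=="__main__":
  for v in(("scene","top"),("scene",),("top",)):
    r=least_squares(f,[.55,-.19,0],args=(v,)); print(v,np.round(r.x,4)); print(np.round(r.fun.reshape(-1,2),1).tolist())
  p=least_squares(f,[.55,-.19,0]).x
  tr=lambda u,v:((u+.5)/6-.5+215,(v+.5)/6-.5+135)
  print("reader",[np.round(atz("top",tr(*q),.010),4) for q in((133,66),(345,115),(295,328),(82,277),(211,196))])
  # dial bar white stripe, top z=.022+.047+.0115=.0805
  for n,q in (("top",T(240,173)),("top",T(239,215)),("scene",S(325,198)),("scene",S(370,237))):
    P=atz(n,q,.0805); d=P[:2]-p[:2]; c,s=np.cos(p[2]),np.sin(p[2]); l=np.array([c*d[0]+s*d[1],-s*d[0]+c*d[1]]); print(n,np.round(P,4),np.round(l,4), "ang",-np.arctan2(l[1],l[0]))
E
python3 fit.py
```

```text
('scene', 'top') [ 0.5522 -0.1898  0.0446]
[[-0.1, -0.0], [0.6, -0.3], [0.4, 0.1], [0.2, -0.0], [0.4, -0.1], [0.5, -0.1], [-1.5, -0.9], [-0.2, 0.5], [1.9, -1.8], [0.3, 0.3], [0.1, 0.3], [0.0, -0.1], [0.2, -0.4]]
('scene',) [ 0.5528 -0.1906  0.0435]
[[-1.7, -0.7], [-0.3, 0.8], [1.8, -1.5], [0.1, 0.6], [-0.0, 0.6], [0.1, -0.2]]
('top',) [ 0.552  -0.1889  0.0474]
[[-0.4, 0.1], [0.2, -0.2], [0.2, 0.1], [-0.1, 0.1], [0.1, -0.1], [0.1, 0.0], [-0.2, -0.1]]
reader [array([0.6653, 0.2404, 0.01  ]), array([0.6434, 0.1345, 0.01  ]), array([0.5377, 0.1556, 0.01  ]), array([0.5601, 0.2617, 0.01  ]), array([0.6017, 0.1992, 0.01  ])]
top [ 0.573  -0.1895  0.0805] [ 0.0207 -0.0006] ang 0.0294180335108836
top [ 0.5533 -0.1894  0.0805] [0.0011 0.0004] ang -0.3112682759469623
scene [ 0.5514 -0.19    0.0805] [-0.0009 -0.0001] ang 3.021158049640504
scene [ 0.5744 -0.1912  0.0805] [ 0.0221 -0.0024] ang 0.1069381869209307
```

```bash
cat > plan.py <<'E'
import sys
from h import *
def Rd(yaw): return R.from_euler('z',yaw)*R.from_euler('x',np.pi)
def plan(pos,yawdeg,mm=40,deg=8,g=0,cur=None):
    o=observe(); p=o["position"]; q=R.from_quat(o["orientation"]); tgt=Rd(np.radians(yawdeg))
    pos=np.array(pos); rel=(q.inv()*tgt).as_rotvec(); n=max(1,int(np.ceil(np.linalg.norm(pos-p)*1e3/mm)),int(np.ceil(np.degrees(np.linalg.norm(rel))/deg)))
    for k in range(n):
        d=q.inv().apply(pos-p)/(n-k); d=np.round(d*1e3,1); rv=np.round(np.degrees((q.inv()*tgt).as_rotvec())/(n-k),2)
        p=p+q.apply(d/1e3); q=q*R.from_rotvec(np.radians(rv)); print([*map(float,d),*map(float,rv),g],end=",\n")
    print("end",np.round(p,4),np.round(np.degrees(np.linalg.norm((q.inv()*tgt).as_rotvec())),2))
def st():
    o=observe(); q=R.from_quat(o["orientation"]); x=q.apply([1,0,0]); z=q.apply([0,0,1])
    print(round(o["clock"],2),"pos",np.round(o["position"],4),"yaw",round(np.degrees(np.arctan2(x[1],x[0])),2),"z",np.round(z,3),"F",np.round(o["ft_force"],1),"M",np.round(o["moment"],2),"g",round(o["grip_width"],3),"j",np.round(o["joint_pos"],2))
if __name__=="__main__":
    st()
    a=list(map(float,sys.argv[1:]))
    if a: plan(a[:3],a[3],*a[4:6], g=int(a[6]) if len(a)>6 else 0)
E
python3 plan.py .552 -.1895 .2 -1 45 8 0
```

```text
0.7 pos [ 0.2452 -0.6289  0.2313] yaw 21.3 z [-0.  0. -1.] F [-0.7  0.   0.7] M [ 0.01  0.03 -0.  ] g 1.002 j [ 1.12  0.58  0.02  1.44 -0.02  1.13 -0.06]
[37.1, -24.8, 2.6, -0.0, -0.0, 1.86, 0],
[36.3, -26.0, 2.6, -0.0, -0.0, 1.86, 0],
[35.4, -27.2, 2.6, -0.0, 0.0, 1.86, 0],
[34.5, -28.3, 2.6, -0.0, 0.0, 1.86, 0],
[33.6, -29.4, 2.6, -0.0, 0.0, 1.86, 0],
[32.6, -30.5, 2.6, -0.0, 0.0, 1.86, 0],
[31.6, -31.6, 2.6, -0.0, 0.0, 1.86, 0],
[30.6, -32.6, 2.6, -0.0, 0.0, 1.86, 0],
[29.5, -33.5, 2.6, -0.0, 0.0, 1.86, 0],
[28.4, -34.5, 2.6, -0.0, 0.0, 1.85, 0],
[27.3, -35.3, 2.7, -0.0, 0.0, 1.86, 0],
[26.1, -36.3, 2.6, -0.0, 0.0, 1.85, 0],
end [ 0.552  -0.1895  0.2   ] 0.0
```

Request:
{"method": "apply_moves", "body": {"commands": [[[37,-25,2.6,0,0,1.9,0],[36,-26,2.6,0,0,1.9,0],[35.5,-27,2.6,0,0,1.9,0],[34.5,-28.5,2.6,0,0,1.9,0],[33.5,-29.5,2.6,0,0,1.9,0],[32.5,-30.5,2.6,0,0,1.9,0],[31.5,-31.5,2.6,0,0,1.9,0],[30.5,-32.5,2.6,0,0,1.9,0]]]}}

```text
clock: 1.5
position: [0.4506, -0.335, 0.2107]
orientation: [0.999, 0.052, 0.0, 0.0]
ft_force: [0.6, -0.3, 0.3]
grip_width: 0.997
```

```bash
python3 plan.py .552 -.1895 .16 -1 40 8 0
```

```text
1.5 pos [ 0.4506 -0.335   0.2107] yaw 6.02 z [ 0.001 -0.    -1.   ] F [ 0.6 -0.3  0.3] M [-0.   -0.05  0.01] g 0.997 j [ 0.52  0.43  0.06  1.77 -0.03  0.94 -0.88]
[23.2, -26.8, 10.1, 0.0, -0.01, 1.4, 0],
[22.6, -27.4, 10.1, 0.01, -0.01, 1.4, 0],
[21.9, -27.9, 10.2, 0.0, -0.0, 1.41, 0],
[21.2, -28.5, 10.1, 0.01, -0.01, 1.4, 0],
[20.5, -29.0, 10.2, 0.0, -0.0, 1.41, 0],
end [ 0.552  -0.1895  0.16  ] 0.0
```

Request:
{"method": "apply_moves", "body": {"commands": [[[23,-27,10,0,0,1.4,0],[22.5,-27.5,10,0,0,1.4,0],[22,-28,10,0,0,1.4,0],[21,-28.5,10,0,0,1.4,0],[20.5,-29,10,0,0,1.4,0],[0,0,0,0,0,0,0],[0,0,0,0,0,0,0]]]}}

```text
clock: 2.2
position: [0.5508, -0.1895, 0.1602]
orientation: [1.0, -0.007, -0.0, -0.0]
ft_force: [0.4, -0.7, -0.2]
grip_width: 0.997
```

```bash
python3 plan.py .552 -.1895 .052 -1 18 8 0; python3 - <<'E'
from h import *
crop(capture("scene"),200,180,330,300,5,"pics/s1.png")
E
```

```text
2.2 pos [ 0.5508 -0.1895  0.1602] yaw -0.76 z [-0.001  0.    -1.   ] F [ 0.4 -0.7 -0.2] M [-0.05  0.03  0.03] g 0.997 j [ 0.21  0.51  0.07  1.78 -0.04  0.85 -1.29]
[0.2, 0.0, 15.5, -0.0, 0.0, 0.03, 0],
[0.2, 0.0, 15.4, -0.0, 0.01, 0.03, 0],
[0.2, 0.0, 15.5, -0.0, 0.0, 0.04, 0],
[0.2, 0.0, 15.4, -0.0, 0.01, 0.03, 0],
[0.2, 0.0, 15.5, -0.0, 0.0, 0.04, 0],
[0.1, 0.0, 15.4, -0.0, 0.01, 0.03, 0],
[0.2, 0.0, 15.5, -0.01, 0.0, 0.04, 0],
end [ 0.552  -0.1895  0.052 ] 0.0
```

View pics/s1.png

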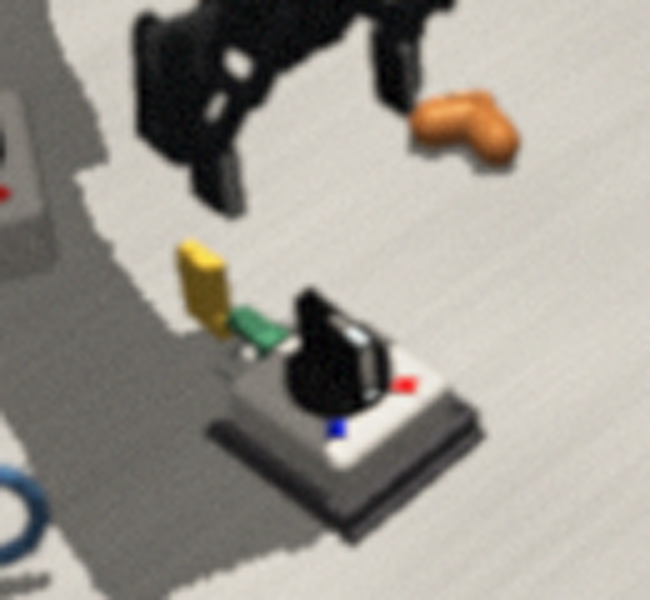

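The gripper hovers squarely over the bar, at about (340,340) in the crop, with a jaw on each side. I'll descend and grip.

Request:
{"method": "apply_moves", "body": {"commands": [[[0.3,0,15.5,0,0,0,0],[0.3,0,15.5,0,0,0,0],[0.2,0,15.5,0,0,0,0],[0.2,0,15.5,0,0,0,0],[0.2,0,15.5,0,0,0,0],[0,0,15.5,0,0,0,0],[0,0,15,0,0,0,0],[0,0,0,0,0,0,0]]]}}

```text
clock: 3.05
position: [0.55, -0.1917, 0.0513]
orientation: [1.0, -0.009, -0.001, -0.0]
ft_force: [-0.5, 0.4, 0.1]
grip_width: 0.998
```

Request:
{"method": "apply_moves", "body": {"commands": [[[0,0,0,0,0,0,180],[0,0,0,0,0,0,180],[0,0,0,0,0,0,190],[0,0,0,0,0,0,200],[0,0,0,0,0,0,210],[0,0,0,0,0,0,255],[0,0,0,0,0,0,255],[0,0,0,0,0,0,255]]], "squeeze": 40}}

```text
clock: 3.85
position: [0.5518, -0.1903, 0.0528]
orientation: [1.0, -0.008, 0.0, -0.0]
ft_force: [-0.3, 0.8, 5.1]
grip_width: 0.127
```

```bash
python3 plan.py;  python3 - <<'E'
from h import *
crop(capture("scene"),200,180,330,300,5,"pics/s2.png")
E
```

```text
3.85 pos [ 0.5518 -0.1903  0.0528] yaw -0.89 z [ 0.  0. -1.] F [-0.3  0.8  5.1] M [0.25 0.19 0.06] g 0.127 j [ 0.22  0.65  0.05  1.88 -0.05  0.61 -1.28]
```

View pics/s2.png

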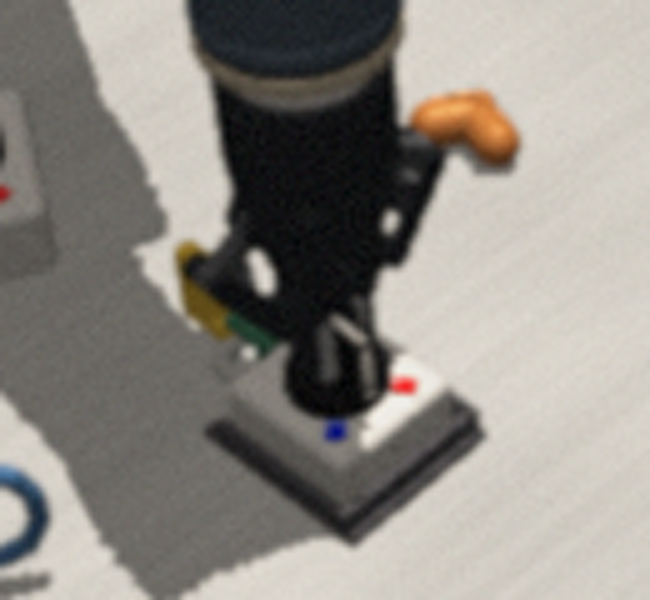

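The bar is gripped: opening 0.127, about 11 mm. I'll turn it clockwise by about 42°, to 0.8.

Request:
{"method": "apply_moves", "body": {"commands": [[[0,0,0,0,0,4,255],[0,0,0,0,0,6,255],[0,0,0,0,0,6,255],[0,0,0,0,0,6,255],[0,0,0,0,0,6,255],[0,0,0,0,0,4,255],[0,0,0,0,0,3,255],[0,0,0,0,0,0,255]]]}}

```text
clock: 4.7
position: [0.552, -0.1901, 0.0528]
orientation: [0.951, -0.309, 0.0, -0.0]
ft_force: [-0.8, 0.3, 5.7]
grip_width: 0.131
```

```bash
python3 plan.py
```

```text
4.7 pos [ 0.552  -0.1901  0.0528] yaw -35.98 z [ 0.001 -0.    -1.   ] F [-0.8  0.3  5.7] M [ 0.1  0.2 -0. ] g 0.131 j [ 0.11  0.67  0.23  1.88 -0.24  0.62 -1.72]
```

Request:
{"method": "apply_moves", "body": {"commands": [[[0,0,0,0,0,2,255],[0,0,0,0,0,2,255],[0,0,0,0,0,2,255],[0,0,0,0,0,1.5,255],[0,0,0,0,0,0,255],[0,0,0,0,0,0,255]]]}}

```text
clock: 5.3
position: [0.552, -0.1901, 0.0528]
orientation: [0.929, -0.37, 0.0, -0.0]
ft_force: [0.1, 2.0, 5.7]
grip_width: 0.131
```

```bash
python3 plan.py;  python3 - <<'E'
from h import *
crop(capture("scene"),200,180,330,300,5,"pics/s3.png")
crop(capture("top"),345,150,425,240,6,"pics/t3.png")
E
```

```text
5.3 pos [ 0.552  -0.1901  0.0528] yaw -43.39 z [ 0.001  0.    -1.   ] F [0.1 2.  5.7] M [ 0.3   0.12 -0.1 ] g 0.131 j [ 0.09  0.67  0.26  1.88 -0.28  0.62 -1.81]
```

View pics/s3.png

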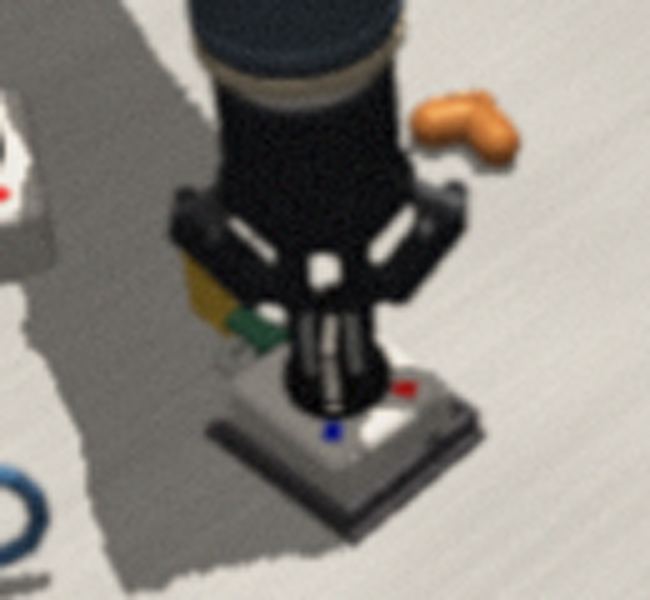

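The pointer's white end, at about (333,400) in the crop, aims at the blue mark at (333,430). I'll probe the moment to find the notch centre.

Request:
{"method": "apply_moves", "body": {"commands": [[[0,0,0,0,0,1,255],[0,0,0,0,0,0,255]]]}}

```text
clock: 5.6
position: [0.552, -0.1902, 0.0528]
orientation: [0.926, -0.378, 0.0, -0.0]
ft_force: [-0.5, 2.1, 5.2]
grip_width: 0.13
```

```bash
python3 plan.py
```

```text
5.6 pos [ 0.552  -0.1902  0.0528] yaw -44.42 z [ 0.001  0.    -1.   ] F [-0.5  2.1  5.2] M [ 0.32  0.11 -0.03] g 0.13 j [ 0.08  0.67  0.27  1.88 -0.29  0.62 -1.82]
```

Request:
{"method": "apply_moves", "body": {"commands": [[[0,0,0,0,0,1,255],[0,0,0,0,0,0,255]]]}}

```text
clock: 5.8
position: [0.552, -0.1901, 0.0528]
orientation: [0.923, -0.386, 0.0, -0.0]
ft_force: [-0.6, 1.6, 5.7]
grip_width: 0.128
```

```bash
python3 plan.py
```

```text
5.8 pos [ 0.552  -0.1901  0.0528] yaw -45.41 z [ 0.001  0.    -1.   ] F [-0.6  1.6  5.7] M [ 0.35  0.11 -0.04] g 0.128 j [ 0.08  0.67  0.27  1.88 -0.29  0.62 -1.83]
```

Request:
{"method": "apply_moves", "body": {"commands": [[[0,0,0,0,0,1,255],[0,0,0,0,0,0,255]]]}}

```text
clock: 6.0
position: [0.552, -0.1901, 0.0528]
orientation: [0.919, -0.394, 0.0, -0.0]
ft_force: [-0.1, 2.6, 4.6]
grip_width: 0.131
```

```bash
python3 plan.py
```

```text
6.0 pos [ 0.552  -0.1901  0.0528] yaw -46.4 z [ 0.001  0.    -1.   ] F [-0.1  2.6  4.6] M [0.33 0.14 0.07] g 0.131 j [ 0.08  0.67  0.28  1.88 -0.3   0.63 -1.84]
```

Request:
{"method": "apply_moves", "body": {"commands": [[[0,0,0,0,0,0.8,255],[0,0,0,0,0,0,255]]]}}

```text
clock: 6.2
position: [0.5521, -0.1901, 0.0528]
orientation: [0.916, -0.4, 0.0, -0.0]
ft_force: [-1.1, 1.9, 5.4]
grip_width: 0.13
```

```bash
python3 plan.py
```

```text
6.2 pos [ 0.5521 -0.1901  0.0528] yaw -47.19 z [ 0.001  0.    -1.   ] F [-1.1  1.9  5.4] M [0.32 0.13 0.05] g 0.13 j [ 0.07  0.67  0.28  1.88 -0.3   0.63 -1.85]
```

Request:
{"method": "apply_moves", "body": {"commands": [[[0,0,0,0,0,0,190],[0,0,0,0,0,0,190],[0,0,0,0,0,0,190],[0,0,0,0,0,0,190]]]}}

```text
clock: 6.6
position: [0.5516, -0.1905, 0.0523]
orientation: [0.916, -0.4, -0.0, 0.0]
ft_force: [-1.0, 0.2, -0.1]
grip_width: 0.254
```

```bash
python3 plan.py;python3 - <<'E'
from h import *
crop(capture("scene"),240,220,310,290,8,"pics/s4.png")
E
```

```text
6.6 pos [ 0.5516 -0.1905  0.0523] yaw -47.2 z [-0. -0. -1.] F [-1.   0.2 -0.1] M [-0.05  0.01 -0.03] g 0.254 j [ 0.07  0.67  0.28  1.88 -0.3   0.63 -1.85]
```

View pics/s4.png

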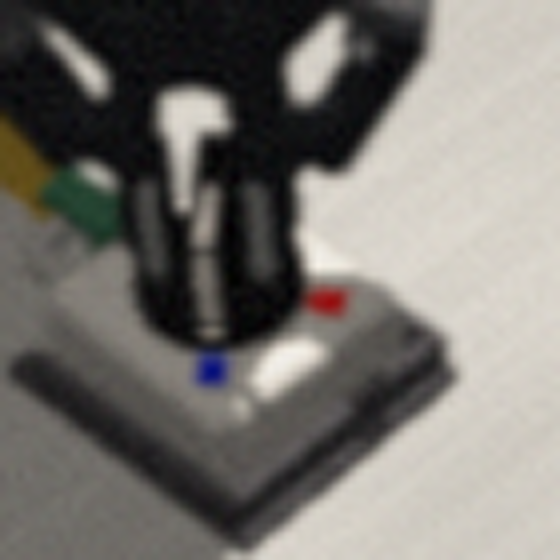

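```bash
python3 - <<'E'
from h import *
from fit import lk,mark
p=[.552,-.1897,.046]
for t in(.65,.75,.8,.85,.95):
  print(t,[np.round((proj("scene",lk(p,[.023*np.cos(t),-.023*np.sin(t),z]))[0]+.5-[240,220])*8-.5) .tolist() for z in(.0475,.0805)])
print((proj("scene",lk(p,mark(.8)))[0]+.5-[240,220])*8,(proj("scene",lk(p,mark(-.6)))[0]+.5-[240,220])*8)
E
```

```text
0.65 [[232.0, 328.0], [222.0, 246.0]]
0.75 [[223.0, 329.0], [214.0, 247.0]]
0.8 [[219.0, 329.0], [210.0, 247.0]]
0.85 [[215.0, 330.0], [205.0, 247.0]]
0.95 [[207.0, 329.0], [197.0, 247.0]]
[220.81049803 368.12897958] [329.19149946 299.14749358]
```

The pointer at (210,335) lines up with the blue mark at (212,370), and the moment changed sign across the notch, so it has clicked in. Next I'll re-grip and turn anticlockwise to red.

Request:
{"method": "apply_moves", "body": {"commands": [[[0,0,-0.7,0,0,0,255],[0,0,0,0,0,0,255],[0,0,0,0,0,0,255],[0,0,0,0,0,-3,255],[0,0,0,0,0,-5,255],[0,0,0,0,0,-7,255],[0,0,0,0,0,-7,255],[0,0,0,0,0,-7,255]]], "squeeze": 45}}

```text
clock: 7.45
position: [0.5511, -0.1904, 0.053]
orientation: [0.988, -0.156, -0.0, 0.0]
ft_force: [-1.6, 0.7, -2.7]
grip_width: 0.132
```

Request:
{"method": "apply_moves", "body": {"commands": [[[0,0,0,0,0,-7,255],[0,0,0,0,0,-7,255],[0,0,0,0,0,-7,255],[0,0,0,0,0,-7,255],[0,0,0,0,0,-7,255],[0,0,0,0,0,-7,255],[0,0,0,0,0,-6,255],[0,0,0,0,0,0,255]]]}}

```text
clock: 8.25
position: [0.5512, -0.1909, 0.053]
orientation: [0.966, 0.258, -0.0, -0.0]
ft_force: [1.0, -1.1, -4.6]
grip_width: 0.128
```

```bash
python3 plan.py
```

```text
8.25 pos [ 0.5512 -0.1909  0.053 ] yaw 29.86 z [-0.001  0.    -1.   ] F [ 1.  -1.1 -4.6] M [-0.14 -0.02 -0.01] g 0.128 j [ 0.32  0.65 -0.1   1.87  0.11  0.62 -0.9 ]
```

Request:
{"method": "apply_moves", "body": {"commands": [[[0,0,0,0,0,-2,255],[0,0,0,0,0,0,255]]]}}

```text
clock: 8.45
position: [0.5514, -0.1906, 0.053]
orientation: [0.962, 0.274, -0.0, -0.0]
ft_force: [0.1, 0.3, -4.4]
grip_width: 0.132
```

```bash
python3 plan.py
```

```text
8.45 pos [ 0.5514 -0.1906  0.053 ] yaw 31.77 z [-0.001 -0.    -1.   ] F [ 0.1  0.3 -4.4] M [-0.05 -0.06  0.03] g 0.132 j [ 0.32  0.65 -0.11  1.87  0.12  0.62 -0.88]
```

Request:
{"method": "apply_moves", "body": {"commands": [[[0,0,0,0,0,-2,255],[0,0,0,0,0,0,255]]]}}

```text
clock: 8.65
position: [0.5516, -0.1903, 0.0531]
orientation: [0.957, 0.291, -0.0, -0.0]
ft_force: [0.6, 0.1, -4.8]
grip_width: 0.131
```

```bash
python3 plan.py
```

```text
8.65 pos [ 0.5516 -0.1903  0.0531] yaw 33.87 z [-0.  0. -1.] F [ 0.6  0.1 -4.8] M [-0.02 -0.06  0.04] g 0.131 j [ 0.33  0.65 -0.12  1.87  0.13  0.63 -0.85]
```

Request:
{"method": "apply_moves", "body": {"commands": [[[0,0,0,0,0,-1.5,255],[0,0,0,0,0,0,255]]]}}

```text
clock: 8.85
position: [0.5517, -0.1904, 0.0532]
orientation: [0.953, 0.304, -0.0, -0.0]
ft_force: [0.1, 0.3, -4.1]
grip_width: 0.133
```

```bash
python3 plan.py
```

```text
8.85 pos [ 0.5517 -0.1904  0.0532] yaw 35.37 z [-0.  0. -1.] F [ 0.1  0.3 -4.1] M [ 0.02 -0.05  0.02] g 0.133 j [ 0.34  0.65 -0.13  1.87  0.13  0.63 -0.83]
```

Request:
{"method": "apply_moves", "body": {"commands": [[[0,0,0,0,0,-1.5,255],[0,0,0,0,0,0,255]]]}}

```text
clock: 9.05
position: [0.5517, -0.1905, 0.0532]
orientation: [0.949, 0.316, 0.0, -0.0]
ft_force: [0.1, 1.0, -5.1]
grip_width: 0.13
```

```bash
python3 plan.py;python3 - <<'E'
from h import *
crop(capture("scene"),240,220,310,290,8,"pics/s5.png")
E
```

```text
9.05 pos [ 0.5517 -0.1905  0.0532] yaw 36.87 z [ 0.  0. -1.] F [ 0.1  1.  -5.1] M [ 0.03 -0.05  0.03] g 0.13 j [ 0.34  0.65 -0.14  1.87  0.14  0.63 -0.81]
```

View pics/s5.png

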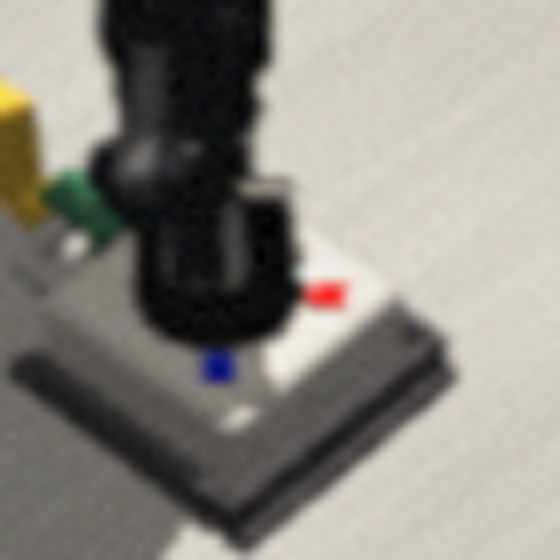

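Request:
{"method": "apply_moves", "body": {"commands": [[[0,0,0,0,0,-1.5,255],[0,0,0,0,0,0,255]]]}}

```text
clock: 9.3
position: [0.5516, -0.1905, 0.0532]
orientation: [0.944, 0.329, -0.0, -0.0]
ft_force: [0.3, -0.9, -4.3]
grip_width: 0.132
```

```bash
python3 plan.py
```

```text
9.3 pos [ 0.5516 -0.1905  0.0532] yaw 38.38 z [-0.  0. -1.] F [ 0.3 -0.9 -4.3] M [ 0.02 -0.06 -0.01] g 0.132 j [ 0.35  0.65 -0.15  1.87  0.15  0.63 -0.79]
```

Request:
{"method": "apply_moves", "body": {"commands": [[[0,0,0,0,0,-1.5,255],[0,0,0,0,0,0,255]]]}}

```text
clock: 9.5
position: [0.5517, -0.1904, 0.0532]
orientation: [0.94, 0.341, 0.0, -0.0]
ft_force: [0.7, 0.2, -5.6]
grip_width: 0.132
```

```bash
python3 plan.py
```

```text
9.5 pos [ 0.5517 -0.1904  0.0532] yaw 39.88 z [ 0.  0. -1.] F [ 0.7  0.2 -5.6] M [ 0.02 -0.06 -0.01] g 0.132 j [ 0.35  0.65 -0.15  1.87  0.16  0.63 -0.77]
```

Request:
{"method": "apply_moves", "body": {"commands": [[[0,0,0,0,0,-1,255],[0,0,0,0,0,0,255]]]}}

```text
clock: 9.7
position: [0.5516, -0.1903, 0.0532]
orientation: [0.937, 0.349, -0.0, -0.0]
ft_force: [-0.1, 0.3, -4.2]
grip_width: 0.13
```

```bash
python3 plan.py
```

```text
9.7 pos [ 0.5516 -0.1903  0.0532] yaw 40.85 z [-0.  0. -1.] F [-0.1  0.3 -4.2] M [ 0.09 -0.06 -0.07] g 0.13 j [ 0.35  0.65 -0.16  1.87  0.16  0.63 -0.76]
```

Request:
{"method": "apply_moves", "body": {"commands": [[[0,0,0,0,0,-1,255],[0,0,0,0,0,0,255]]]}}

```text
clock: 9.9
position: [0.5516, -0.1903, 0.0532]
orientation: [0.934, 0.357, -0.0, -0.0]
ft_force: [-0.8, 0.5, -4.4]
grip_width: 0.128
```

```bash
python3 plan.py;python3 - <<'E'
from h import *
crop(capture("scene"),240,220,310,290,8,"pics/s6.png")
crop(capture("top"),345,150,425,240,6,"pics/t6.png")
E
```

```text
9.9 pos [ 0.5516 -0.1903  0.0532] yaw 41.86 z [-0.  0. -1.] F [-0.8  0.5 -4.4] M [ 0.19  0.07 -0.07] g 0.128 j [ 0.36  0.65 -0.16  1.87  0.17  0.63 -0.75]
```

View pics/s6.png

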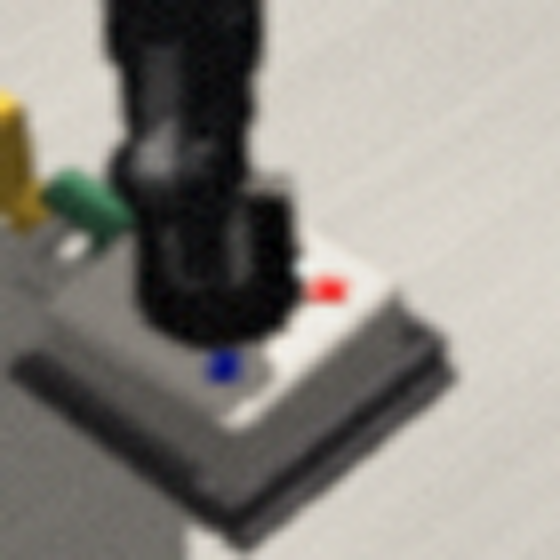

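View pics/t6.png

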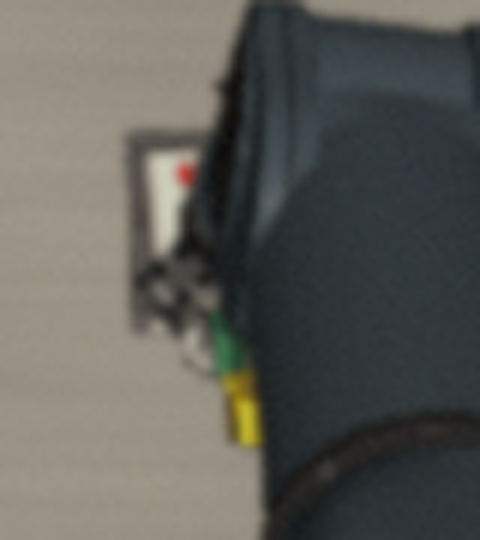

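The lock has turned about 2° anticlockwise in its play. The tab now shows at (245,415) in the top crop, and the moment has changed sign. The dial is at about -0.63, so I'll release and rise to check.

Request:
{"method": "apply_moves", "body": {"commands": [[[0,0,0,0,0,0,190],[0,0,0,0,0,0,150],[0,0,0,0,0,0,100],[0,0,-10,0,0,0,100],[0,0,-30,0,0,0,100],[0,0,-40,0,0,0,100],[-37,33,0,0,0,8,100],[-40,29,0,0,0,8,100]]]}}

```text
clock: 10.8
position: [0.5316, -0.2864, 0.1359]
orientation: [0.975, 0.223, 0.003, 0.001]
ft_force: [-0.5, -0.5, -0.2]
grip_width: 0.605
```

Request:
{"method": "apply_moves", "body": {"commands": [[[-20,15,0,0,0,8,80],[0,0,0,0,0,8,80],[0,0,0,0,0,5,80],[0,0,0,0,0,0,80]]]}}

```text
clock: 11.2
position: [0.5176, -0.3084, 0.134]
orientation: [0.999, 0.041, 0.0, 0.0]
ft_force: [0.7, 0.5, 0.4]
grip_width: 0.686
```

```bash
python3 plan.py;python3 - <<'E'
from h import *
crop(capture("scene"),220,215,310,295,7,"pics/s7.png")
crop(capture("top"),345,150,425,240,6,"pics/t7.png")
E
```

```text
11.2 pos [ 0.5176 -0.3084  0.134 ] yaw 4.71 z [ 0.001 -0.    -1.   ] F [0.7 0.5 0.4] M [0.   0.   0.04] g 0.686 j [ 0.46  0.57 -0.    1.76  0.    0.82 -1.03]
```

View pics/s7.png

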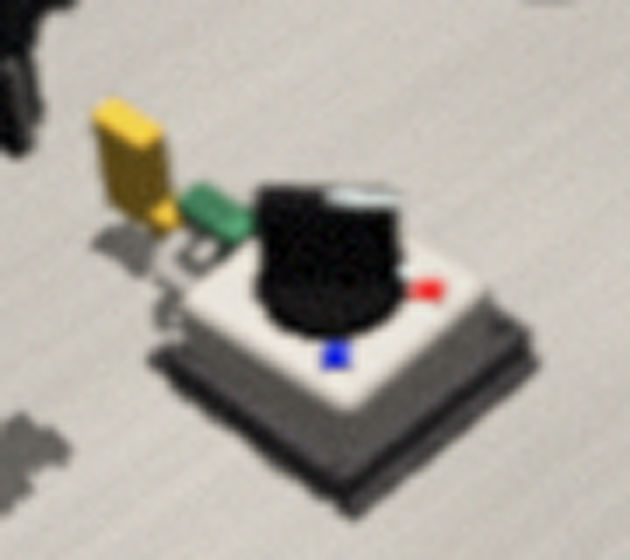

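View pics/t7.png

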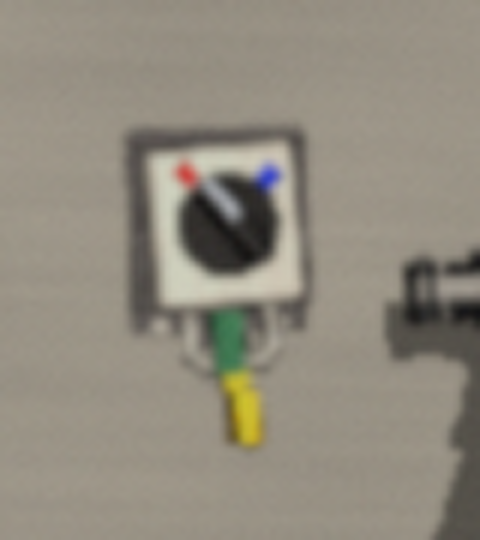

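```bash
cat > fit2.py <<'E'
from fit import *
import fit
def run(ob,bar=None):
  fit.obs[:]=ob
  r=least_squares(f,[.55,-.19,0]); p=r.x; print(np.round(p,4),"deg",np.round(np.degrees(p[2]),2)); print(np.round(r.fun.reshape(-1,2),1).tolist())
  for n,q in bar or []:
    P=atz(n,q,.0805); d=P[:2]-p[:2]; c,s=np.cos(p[2]),np.sin(p[2]); l=np.array([c*d[0]+s*d[1],-s*d[0]+c*d[1]]); print(n,np.round(l,4),"ang",-np.arctan2(l[1],l[0]))
  return p
E
python3 - <<'E'
from fit2 import *
p=run([("top",[.039,.036,.039],T(147,152)),("top",[.039,-.036,.039],T(291,143)),("top",[-.039,-.036,.039],T(302,299)),("top",[-.039,.036,.039],T(160,309)),
("top",mark(.8),T(267,179)),("top",mark(-.6),T(187,174)),
("scene",[.039,-.036,.039],S(348,410)),
("scene",mark(.8),S(336,354)),("scene",mark(-.6),S(427,290)),
("top",[-.093,0,.059],T(247,418)),("scene",[-.093,0,.059],S(130,120))],[("top",T(207,178)),("scene",S(395,198))])
print(lk(p,[-.093,0,.045]))
E
```

```text
[ 0.5513 -0.189   0.1005] deg 5.76
[[-0.3, -0.3], [0.5, -0.6], [0.9, 0.3], [-0.3, 0.5], [0.1, -0.0], [0.1, 0.4], [0.0, -0.1], [0.3, 0.0], [0.2, 0.0], [0.1, 0.1], [0.3, -0.4]]
top [0.0203 0.013 ] ang -0.5680661832361692
scene [0.0173 0.013 ] ang -0.6430818713015739
[ 0.45876762 -0.19834297  0.045     ]
```

The pointer sits at the red mark at (187,174) in the top crop, with the dial at about -0.6. Next is the tab.

```bash
python3 plan.py .4588 -.1983 .12 5.8 30 8 80; python3 -c "
from h import *
print(atz('top',(453,211),.09),atz('top',(433,201),.05))"
```

```text
11.3 pos [ 0.5178 -0.308   0.1338] yaw 4.99 z [ 0.001 -0.    -1.   ] F [-0.9 -0.8 -0.1] M [ 0.01 -0.09 -0.03] g 0.684 j [ 0.46  0.57 -0.01  1.76  0.    0.82 -1.03]
[-9.8, -22.9, 2.7, 0.0, -0.01, -0.16, 80],
[-9.8, -22.9, 2.8, 0.0, -0.01, -0.16, 80],
[-9.7, -22.9, 2.7, 0.0, -0.0, -0.16, 80],
[-9.7, -23.0, 2.8, 0.01, -0.0, -0.16, 80],
[-9.6, -23.0, 2.7, 0.0, -0.01, -0.17, 80],
end [ 0.4588 -0.1983  0.12  ] 0.01
[ 0.48655897 -0.38244741  0.09      ] [ 0.51486244 -0.33468135  0.05      ]
```

Request:
{"method": "apply_moves", "body": {"commands": [[[-9.8,-23,2.7,0,0,-0.2,80],[-9.8,-23,2.7,0,0,-0.2,80],[-9.7,-23,2.7,0,0,-0.2,80],[-9.7,-23,2.7,0,0,-0.2,80],[-9.6,-23,2.7,0,0,0,80],[0,0,0,0,0,0,80],[0,0,0,0,0,0,80]]]}}

```text
clock: 12.0
position: [0.4591, -0.1979, 0.1202]
orientation: [0.999, 0.05, 0.0, 0.0]
ft_force: [1.0, 0.7, -0.2]
grip_width: 0.683
```

```bash
python3 plan.py .4588 -.1983 .028 5.8 16 8 80;python3 - <<'E'
from h import *
crop(capture("scene"),200,180,330,300,5,"pics/s8.png")
E
```

```text
12.0 pos [ 0.4591 -0.1979  0.1202] yaw 5.78 z [ 0.001 -0.    -1.   ] F [ 1.   0.7 -0.2] M [-0.04 -0.03 -0.06] g 0.683 j [ 0.32  0.46 -0.01  2.03  0.01  0.65 -1.16]
[-0.1, 0.1, 15.4, 0.0, -0.01, -0.0, 80],
[-0.1, 0.1, 15.4, 0.0, -0.01, -0.0, 80],
[-0.0, 0.0, 15.3, 0.0, -0.01, -0.01, 80],
[-0.1, 0.1, 15.4, 0.01, -0.0, -0.0, 80],
[-0.0, 0.0, 15.3, 0.0, -0.01, -0.01, 80],
[-0.1, 0.1, 15.4, 0.01, -0.0, -0.0, 80],
end [ 0.4588 -0.1983  0.028 ] 0.01
```

View pics/s8.png

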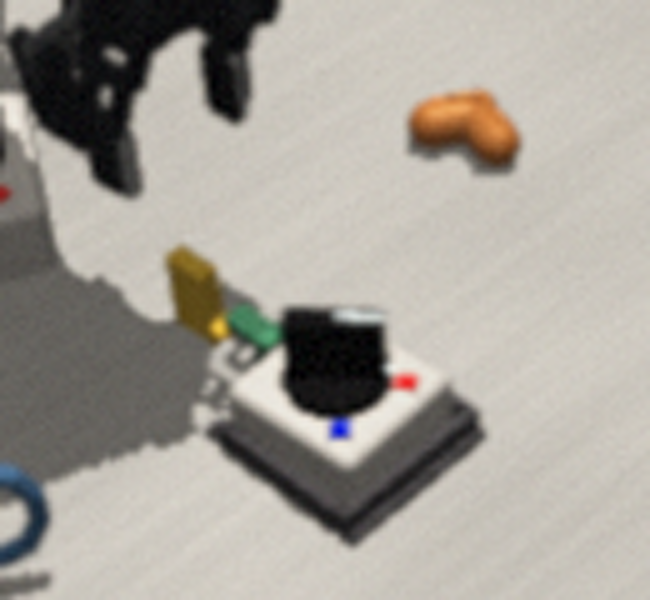

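The gripper straddles the tab at about (195,295) in the crop. I'll descend and pinch.

Request:
{"method": "apply_moves", "body": {"commands": [[[0,0,15.5,0,0,0,80],[-0.1,0.1,15.5,0,0,0,80],[-0.1,0.1,15.5,0,0,0,80],[0,0,15.5,0,0,0,80],[0,0,15,0,0,0,80],[0,0,15,0,0,0,80],[0,0,0,0,0,0,150],[0,0,0,0,0,0,190]]]}}

```text
clock: 12.85
position: [0.4587, -0.199, 0.0278]
orientation: [0.999, 0.049, -0.0, 0.0]
ft_force: [0.3, -0.4, -0.2]
grip_width: 0.359
```

Request:
{"method": "apply_moves", "body": {"commands": [[[0,0,0,0,0,0,200],[0,0,0,0,0,0,210],[0,0,0,0,0,0,255],[0,0,0,0,0,0,255],[0,0,0,0,0,0,255],[0,0,0,0,0,0,255]]], "squeeze": 40}}

```text
clock: 13.45
position: [0.4589, -0.1987, 0.0282]
orientation: [0.999, 0.049, 0.001, 0.0]
ft_force: [-1.3, -1.4, 6.4]
grip_width: 0.134
```

```bash
python3 plan.py;python3 - <<'E'
from h import *
crop(capture("scene"),200,180,330,300,5,"pics/s9.png")
E
```

```text
13.45 pos [ 0.4589 -0.1987  0.0282] yaw 5.59 z [ 0.001 -0.001 -1.   ] F [-1.3 -1.4  6.4] M [-0.13 -0.04 -0.06] g 0.134 j [ 0.32  0.61 -0.01  2.11  0.01  0.42 -1.17]
```

View pics/s9.png

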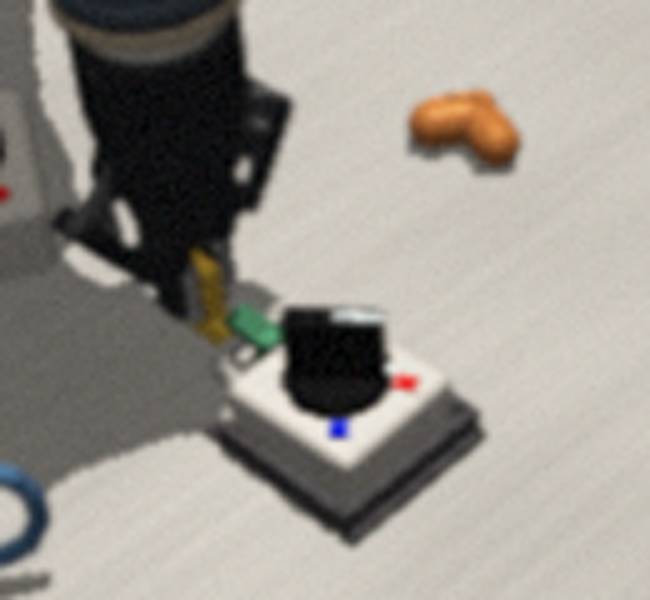

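The tab is pinched between the pads. I'll pull along the lock's -x.

Request:
{"method": "apply_moves", "body": {"commands": [[[-2,0,0,0,0,0,255],[-3,0,0,0,0,0,255],[-3,0,0,0,0,0,255],[-3,0,0,0,0,0,255],[-3,0,0,0,0,0,255],[-3,0,0,0,0,0,255],[-3,0,0,0,0,0,255],[0,0,0,0,0,0,255]]]}}

```text
clock: 14.3
position: [0.4385, -0.2006, 0.028]
orientation: [0.999, 0.049, 0.0, 0.0]
ft_force: [2.4, -0.8, 7.3]
grip_width: 0.131
```

```bash
python3 plan.py
```

```text
14.3 pos [ 0.4385 -0.2006  0.028 ] yaw 5.59 z [ 0.001 -0.    -1.   ] F [ 2.4 -0.8  7.3] M [-0.14 -0.87 -0.02] g 0.131 j [ 0.34  0.6  -0.01  2.15  0.02  0.39 -1.16]
```

Request:
{"method": "apply_moves", "body": {"commands": [[[-2,0,0,0,0,0,255],[-2,0,0,0,0,0,255],[-1,0,0,0,0,0,255],[0,0,0,0,0,0,255]]]}}

```text
clock: 14.7
position: [0.4338, -0.201, 0.028]
orientation: [0.999, 0.049, 0.0, 0.0]
ft_force: [4.2, -0.4, 6.2]
grip_width: 0.136
```

```bash
python3 plan.py
```

```text
14.7 pos [ 0.4338 -0.201   0.028 ] yaw 5.59 z [ 0.001 -0.    -1.   ] F [ 4.2 -0.4  6.2] M [-0.07 -1.12 -0.09] g 0.136 j [ 0.34  0.6  -0.01  2.16  0.02  0.38 -1.16]
```

Request:
{"method": "apply_moves", "body": {"commands": [[[-1,0,0,0,0,0,255],[-1,0,0,0,0,0,255],[0,0,0,0,0,0,255]]]}}

```text
clock: 15.0
position: [0.4328, -0.2011, 0.028]
orientation: [0.999, 0.049, 0.001, 0.0]
ft_force: [6.9, 0.1, 3.6]
grip_width: 0.133
```

```bash
python3 plan.py; python3 - <<'E'
from h import *
crop(capture("scene"),200,180,330,300,5,"pics/s10.png")
E
```

```text
15.0 pos [ 0.4328 -0.2011  0.028 ] yaw 5.62 z [ 0.002 -0.    -1.   ] F [6.9 0.1 3.6] M [-0.03 -1.53 -0.09] g 0.133 j [ 0.35  0.6  -0.01  2.17  0.02  0.38 -1.16]
```

View pics/s10.png

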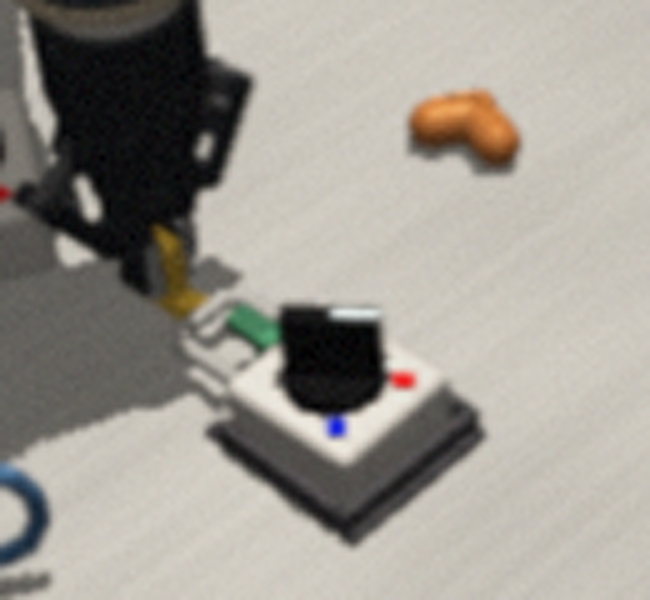

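Request:
{"method": "apply_moves", "body": {"commands": [[[-1,0,0,0,0,0,255],[-1,0,0,0,0,0,255],[0,0,0,0,0,0,255]]]}}

```text
clock: 15.35
position: [0.4326, -0.2012, 0.0281]
orientation: [0.999, 0.049, 0.003, 0.001]
ft_force: [10.7, 1.0, -0.6]
grip_width: 0.135
```

```bash
python3 plan.py
```

```text
15.35 pos [ 0.4326 -0.2012  0.0281] yaw 5.66 z [ 0.005 -0.001 -1.   ] F [10.7  1.  -0.6] M [ 0.17 -2.35 -0.06] g 0.135 j [ 0.35  0.59 -0.02  2.17  0.02  0.37 -1.16]
```

Request:
{"method": "apply_moves", "body": {"commands": [[[-1,0,0,0,0,0,255],[-1,0,0,0,0,0,255],[0,0,0,0,0,0,255]]]}}

```text
clock: 15.65
position: [0.4325, -0.2013, 0.0282]
orientation: [0.999, 0.05, 0.004, 0.001]
ft_force: [16.6, 0.9, -5.2]
grip_width: 0.133
```

```bash
python3 plan.py
```

```text
15.65 pos [ 0.4325 -0.2013  0.0282] yaw 5.72 z [ 0.008 -0.001 -1.   ] F [16.6  0.9 -5.2] M [ 0.3  -3.32 -0.08] g 0.133 j [ 0.35  0.59 -0.02  2.17  0.02  0.37 -1.15]
```

The stop is firm: force rose to 16 N with no further travel after about 26 mm. I'll relax the pull, release and rise.

Request:
{"method": "apply_moves", "body": {"commands": [[[2,0,0,0,0,0,255],[1,0,0,0,0,0,200],[0,0,0,0,0,0,150],[0,0,0,0,0,0,100],[0,0,-10,0,0,0,100],[0,0,-25,0,0,0,90],[0,0,-40,0,0,0,90],[0,20,-35,0,0,0,90]]]}}

```text
clock: 16.45
position: [0.4317, -0.2188, 0.1396]
orientation: [0.999, 0.05, -0.001, -0.001]
ft_force: [0.8, -0.5, -0.1]
grip_width: 0.644
```

Request:
{"method": "apply_moves", "body": {"commands": [[[20,35,0,0,0,0,90],[25,35,0,0,0,0,90],[20,30,0,0,0,0,90],[0,0,0,0,0,0,90],[0,0,0,0,0,0,90]]]}}

```text
clock: 16.95
position: [0.5064, -0.3144, 0.1377]
orientation: [0.999, 0.048, -0.0, -0.0]
ft_force: [-1.5, -0.4, 0.4]
grip_width: 0.651
```

```bash
python3 plan.py;python3 - <<'E'
from h import *
crop(capture("scene"),220,215,310,295,7,"pics/s11.png")
crop(capture("top"),345,150,425,240,6,"pics/t11.png")
E
```

```text
16.95 pos [ 0.5064 -0.3144  0.1377] yaw 5.54 z [-0.001  0.001 -1.   ] F [-1.5 -0.4  0.4] M [ 0.07  0.01 -0.03] g 0.651 j [ 0.48  0.55 -0.01  1.77  0.01  0.82 -1.01]
```

View pics/s11.png

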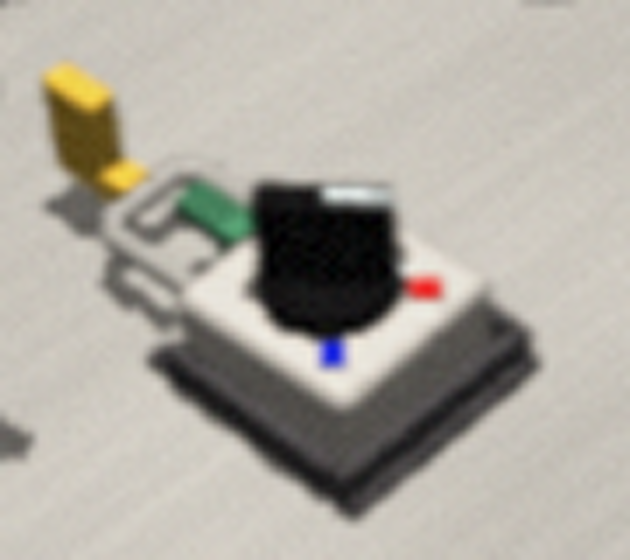

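View pics/t11.png

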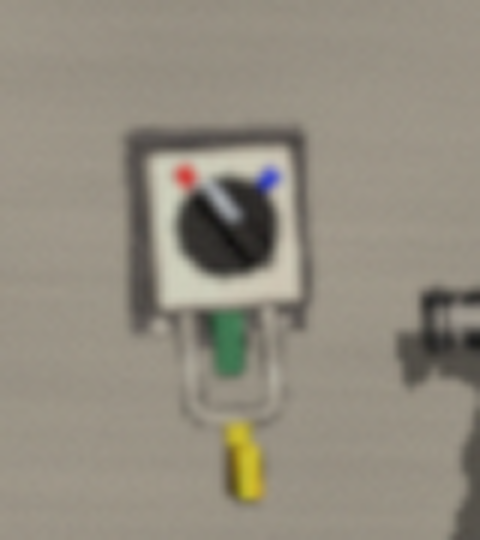

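The bow, at (190,415)–(275,415) in the top crop, is now clear beyond the green lip's end at y≈375. I'll fit the new pose and measure the shackle travel.

```bash
python3 - <<'E'
from fit2 import *
p=run([("top",[.039,.036,.039],T(147,154)),("top",[.039,-.036,.039],T(292,146)),("top",[-.039,-.036,.039],T(302,302)),("top",[-.039,.036,.039],T(159,311)),
("top",mark(.8),T(267,182)),("top",mark(-.6),T(187,178)),
("scene",[.039,-.036,.039],S(344,410)),
("scene",mark(.8),S(333,352)),("scene",mark(-.6),S(424,288))],[("top",T(207,183)),("scene",S(390,197))])
for n,q in(("top",T(247,472)),("scene",S(80,88))): print(n,np.linalg.norm(atz(n,q,.059)[:2]-p[:2])-.093)
E
python3 plan.py .55 -.1895 .15 0 40 8 90 | tail -1
```

```text
[ 0.55   -0.1888  0.0874] deg 5.01
[[-0.2, -0.4], [0.5, -0.5], [0.6, 0.4], [-0.4, 0.4], [0.1, 0.0], [0.1, 0.1], [-0.0, -0.4], [0.2, -0.0], [0.3, 0.1]]
top [0.0191 0.0131] ang -0.6013091662599982
scene [0.0169 0.0122] ang -0.6262951773414837
top 0.023828109016393678
scene 0.023034998474592464
end [ 0.55   -0.1895  0.15  ] 0.0
```

The tab measures about 23.5 mm out by pixels, against 26 expected. I'll check more precisely by correlating patches before and after the pull.

```bash
python3 - <<'E'
from fit2 import *
def match(a,b,box,):
    x0,y0,x1,y1=box; A=cv2.imread(a);B=cv2.imread(b); t=A[y0:y1,x0:x1]; r=cv2.matchTemplate(B,t,cv2.TM_CCOEFF_NORMED); _,v,_,m=cv2.minMaxLoc(r); return v,m[0]-x0,m[1]-y0
print("tab top",match("pics/t7.png","pics/t11.png",(215,385,275,455)))
print("red",match("pics/t7.png","pics/t11.png",(165,150,200,190)),"blue",match("pics/t7.png","pics/t11.png",(250,155,290,195)))
print("dial",match("pics/t7.png","pics/t11.png",(175,165,285,280)))
print("tab s",match("pics/s7.png","pics/s11.png",(85,90,185,235)))
print("red s",match("pics/s7.png","pics/s11.png",(400,270,460,310)),"blue s",match("pics/s7.png","pics/s11.png",(310,330,365,380)))
def cen(f,lo,hi,box):
    A=cv2.imread(f);x0,y0,x1,y1=box; h=cv2.cvtColor(A,cv2.COLOR_BGR2HSV)[y0:y1,x0:x1]; m=cv2.inRange(h,lo,hi); M=cv2.moments(m,True); return M['m10']/M['m00']+x0,M['m01']/M['m00']+y0,M['m00']
for f in("pics/t7.png","pics/t11.png"):
  print(f,"blue",cen(f,(110,120,60),(130,255,255),(240,150,300,220)),"red",cen(f,(165,120,60),(180,255,255),(160,140,215,200)),"tab",cen(f,(22,140,120),(35,255,255),(200,360,300,530)))
# displacement predicted for p7->p11 w/ shackle .026
for d in(.024,.026):
  a=proj("top",lk([.5513,-.189,.1005],[-.093,0,.059]))[0]*6; b=proj("top",lk([.5500,-.1888,.0874],[-.093-d,0,.059]))[0]*6; print(d,b-a)
  a=proj("scene",lk([.5513,-.189,.1005],[-.093,0,.059]))[0]*7; b=proj("scene",lk([.5500,-.1888,.0874],[-.093-d,0,.059]))[0]*7; print(d,b-a)
E
```

```text
tab top (0.9736267328262329, 1, 54)
red (0.9787046909332275, -1, 2) blue (0.9962418079376221, 0, 2)
dial (0.9923340678215027, -1, 2)
tab s (0.9647387266159058, -50, -37)
red s (0.9794154167175293, -2, -2) blue s (0.9844311475753784, -4, -2)Traceback (most recent call last):
  File "<stdin>", line 12, in <module>
  File "<stdin>", line 10, in cen
ZeroDivisionError: float division by zero
```

```bash
python3 - <<'E'
from fit2 import *
for d in(.022,.024,.026):
  o=[]
  for n,s in(("top",6),("scene",7)):
    a=proj(n,lk([.5513,-.189,.1005],[-.093,0,.055]))[0]*s; b=proj(n,lk([.5505,-.1888,.0874],[-.093-d,0,.055]))[0]*s; o+=[b-a]
  print(d,np.round(o,1))
print([np.round(6*(proj("top",[.5505,-.189,.08])-proj("top",[.5513,-.189,.08])),1)])
E
```

```text
0.022 [[ -0.   48.3]
 [-42.5 -32.1]]
0.024 [[  0.2  52.5]
 [-46.5 -34.7]]
0.026 [[  0.5  56.7]
 [-50.4 -37.3]]
[array([[-0. ,  1.7]])]
```

The scene view matches 26 mm travel exactly (-50,-37), the top view gives about 25, and the stop was firm. I'll re-grip the bar at yaw ≈ 39.7°.

```bash
python3 plan.py .5503 -.1888 .13 39.7 26 5 90
```

```text
17.05 pos [ 0.5061 -0.3133  0.1378] yaw 5.62 z [-0.001  0.001 -1.   ] F [-0.3 -0.6  0. ] M [ 0.    0.03 -0.  ] g 0.645 j [ 0.48  0.55 -0.01  1.77  0.01  0.82 -1.01]
[8.0, -17.1, 1.1, -0.01, 0.01, -4.87, 90],
[9.5, -16.3, 1.1, -0.01, 0.01, -4.87, 90],
[10.8, -15.5, 1.1, -0.01, 0.0, -4.87, 90],
[12.1, -14.5, 1.1, -0.01, 0.01, -4.87, 90],
[13.2, -13.4, 1.1, -0.01, 0.0, -4.87, 90],
[14.4, -12.3, 1.2, -0.01, 0.01, -4.87, 90],
[15.3, -11.0, 1.1, -0.01, 0.0, -4.86, 90],
end [ 0.5503 -0.1888  0.13  ] 0.0
```

Request:
{"method": "apply_moves", "body": {"commands": [[[8,-17,1,0,0,-4.9,90],[9.5,-16.3,1,0,0,-4.9,90],[10.8,-15.5,1,0,0,-4.9,90],[12,-14.5,1,0,0,-4.9,90],[13.2,-13.4,1,0,0,-4.9,90],[14.4,-12.3,1,0,0,-4.8,90],[15.3,-11,1,0,0,-4.8,90],[0,0,0,0,0,0,90]]]}}

```text
clock: 17.85
position: [0.5512, -0.1858, 0.131]
orientation: [0.939, 0.343, 0.0, -0.001]
ft_force: [0.2, 0.4, 0.2]
grip_width: 0.645
```

Request:
{"method": "apply_moves", "body": {"commands": [[[0,0,0,0,0,0,90],[0,0,0,0,0,0,90]]]}}

```text
clock: 18.05
position: [0.5502, -0.1906, 0.1309]
orientation: [0.941, 0.339, -0.0, 0.0]
ft_force: [0.9, -0.6, -0.0]
grip_width: 0.652
```

```bash
python3 plan.py .5503 -.1888 .052 39.7 16 5 90
```

```text
18.05 pos [ 0.5502 -0.1906  0.1309] yaw 39.58 z [-0.    -0.001 -1.   ] F [ 0.9 -0.6 -0. ] M [-0.   -0.02  0.01] g 0.652 j [ 0.37  0.55 -0.18  1.81  0.13  0.8  -0.75]
[0.3, -0.3, 15.8, 0.0, 0.01, -0.02, 90],
[0.2, -0.3, 15.8, 0.0, 0.01, -0.03, 90],
[0.3, -0.3, 15.8, 0.0, 0.01, -0.02, 90],
[0.2, -0.2, 15.8, 0.01, 0.01, -0.03, 90],
[0.2, -0.3, 15.7, 0.0, 0.01, -0.02, 90],
end [ 0.5502 -0.1888  0.052 ] 0.01
```

Request:
{"method": "apply_moves", "body": {"commands": [[[0.1,-0.1,15.8,0,0,0,90],[0,0,15.8,0,0,0,90],[0,0,15.8,0,0,0,90],[0,0,15.8,0,0,0,90],[0,0,15.2,0,0,0,90],[0,0,0,0,0,0,90],[0,0,0,0,0,0,90]]]}}

```text
clock: 18.75
position: [0.5507, -0.1903, 0.0525]
orientation: [0.941, 0.339, -0.0, 0.0]
ft_force: [0.3, 0.7, 0.6]
grip_width: 0.647
```

```bash
python3 plan.py .5503 -.1888 .052 39.7 16 5 90; python3 - <<'E'
from h import *
crop(capture("scene"),220,200,310,290,7,"pics/s12.png")
E
```

```text
18.75 pos [ 0.5507 -0.1903  0.0525] yaw 39.62 z [-0.001 -0.    -1.   ] F [0.3 0.7 0.6] M [0.   0.02 0.04] g 0.647 j [ 0.35  0.65 -0.16  1.87  0.16  0.63 -0.78]
[0.7, -1.4, 0.5, -0.01, 0.03, -0.08, 90],
end [ 0.5503 -0.1888  0.052 ] 0.0
```

View pics/s12.png

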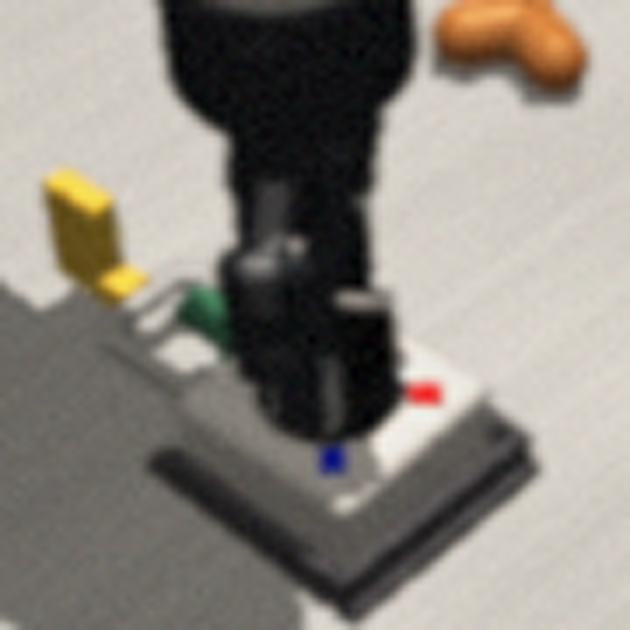

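The jaws straddle the bar, with the pointer end at (365,300) in the crop. I'll grip.

Request:
{"method": "apply_moves", "body": {"commands": [[[0,-0.5,0,0,0,0,180],[0,-0.5,0,0,0,0,190],[0,0,0,0,0,0,200],[0,0,0,0,0,0,210],[0,0,0,0,0,0,255],[0,0,0,0,0,0,255],[0,0,0,0,0,0,255],[0,0,0,0,0,0,255]]], "squeeze": 60}}

```text
clock: 19.6
position: [0.5509, -0.1891, 0.0527]
orientation: [0.941, 0.34, 0.0, 0.0]
ft_force: [0.5, -0.9, 4.9]
grip_width: 0.129
```

```bash
python3 plan.py
```

```text
19.6 pos [ 0.5509 -0.1891  0.0527] yaw 39.69 z [ 0.001 -0.    -1.   ] F [ 0.5 -0.9  4.9] M [-0.13 -0.13  0.02] g 0.129 j [ 0.35  0.65 -0.16  1.88  0.16  0.63 -0.78]
```

Request:
{"method": "apply_moves", "body": {"commands": [[[0,0,-2,0,0,0,255],[0,0,-3,0,0,0,255],[0,0,-3,0,0,0,255],[0,0,-3,0,0,0,255],[0,0,-3,0,0,0,255],[0,0,0,0,0,0,255],[0,0,0,0,0,0,255]]]}}

```text
clock: 20.3
position: [0.5506, -0.1887, 0.0667]
orientation: [0.941, 0.34, 0.0, 0.0]
ft_force: [4.0, 1.1, -2.4]
grip_width: 0.128
```

```bash
python3 plan.py; python3 - <<'E'
from h import *
crop(capture("scene"),210,190,310,290,6,"pics/s13.png")
E
```

```text
20.3 pos [ 0.5506 -0.1887  0.0667] yaw 39.71 z [ 0.001  0.    -1.   ] F [ 4.   1.1 -2.4] M [ 0.14 -0.83  0.02] g 0.128 j [ 0.35  0.63 -0.16  1.87  0.16  0.66 -0.78]
```

View pics/s13.png

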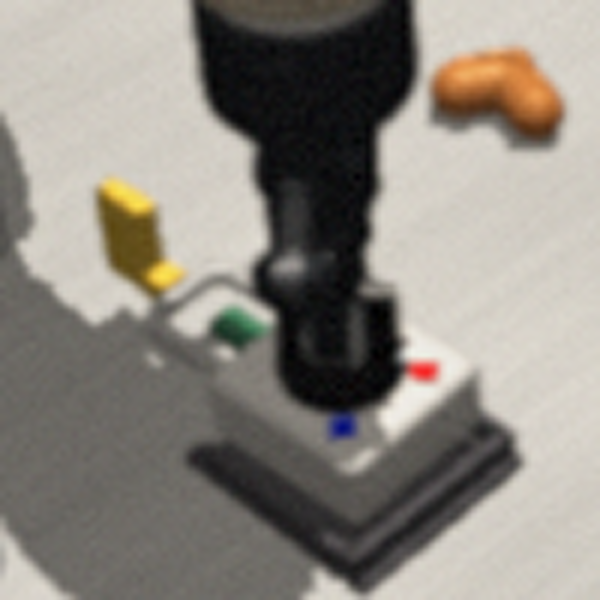

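Request:
{"method": "apply_moves", "body": {"commands": [[[0.8,0.6,-1,0,0,0,255],[0,0,-3,0,0,0,255],[0,0,-3,0,0,0,255],[0,0,-3,0,0,0,255],[0,0,0,0,0,0,255],[0,0,0,0,0,0,255]]]}}

```text
clock: 20.95
position: [0.5511, -0.1889, 0.0763]
orientation: [0.941, 0.34, -0.0, -0.0]
ft_force: [0.3, -0.0, -5.5]
grip_width: 0.13
```

```bash
python3 plan.py; python3 - <<'E'
from h import *
crop(capture("scene"),210,190,310,290,6,"pics/s14.png")
E
```

```text
20.95 pos [ 0.5511 -0.1889  0.0763] yaw 39.7 z [-0. -0. -1.] F [ 0.3 -0.  -5.5] M [ 0.07 -0.03  0.03] g 0.13 j [ 0.36  0.62 -0.16  1.86  0.15  0.68 -0.78]
```

View pics/s14.png

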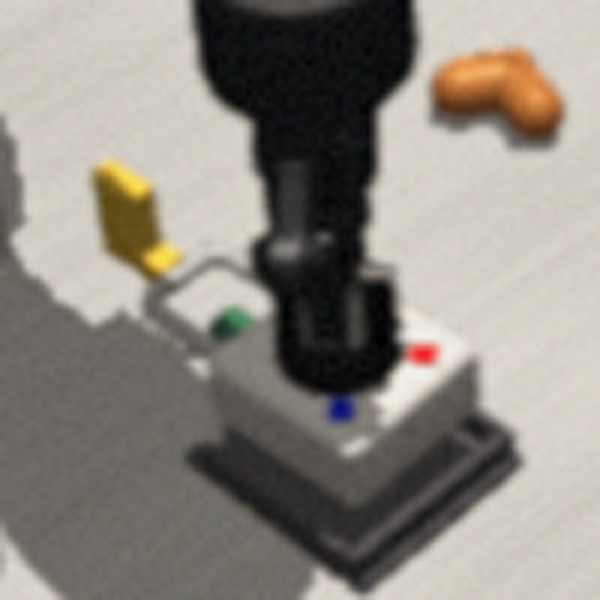

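The lock is free of the cradle: the load reads about 5 N and the shackle is clear of the green post at (235,322) in the crop. I'll lift straight up.

Request:
{"method": "apply_moves", "body": {"commands": [[[0,0,-6,0,0,0,255],[0,0,-12,0,0,0,255],[0,0,-16,0,0,0,255],[0,0,-18,0,0,0,255],[0,0,-18,0,0,0,255],[0,0,-14,0,0,0,255],[0,0,-6,0,0,0,255],[0,0,0,0,0,0,255]]]}}

```text
clock: 21.8
position: [0.5518, -0.1889, 0.1676]
orientation: [0.941, 0.34, 0.001, 0.001]
ft_force: [-0.2, -0.3, -5.2]
grip_width: 0.127
```

```bash
python3 plan.py .6015 .1985 .166 39.7 20 5 255
```

```text
21.8 pos [ 0.5518 -0.1889  0.1676] yaw 39.7 z [ 0.002 -0.001 -1.   ] F [-0.2 -0.3 -5.2] M [ 0.05 -0.17  0.04] g 0.127 j [ 0.37  0.5  -0.19  1.77  0.12  0.88 -0.74]
[14.3, -13.3, 0.1, 0.0, -0.0, -0.0, 255],
[14.3, -13.3, 0.1, 0.01, -0.0, -0.0, 255],
[14.3, -13.3, 0.1, 0.0, -0.0, -0.0, 255],
[14.3, -13.3, 0.1, 0.01, -0.0, -0.0, 255],
[14.3, -13.3, 0.1, 0.0, -0.0, -0.0, 255],
[14.3, -13.3, 0.1, 0.01, -0.0, -0.0, 255],
[14.3, -13.3, 0.1, 0.0, -0.0, -0.0, 255],
[14.3, -13.3, 0.1, 0.01, -0.0, -0.0, 255],
[14.3, -13.3, 0.1, 0.0, -0.01, -0.0, 255],
[14.3, -13.3, 0.1, 0.01, -0.0, -0.0, 255],
[14.3, -13.3, 0.1, 0.0, -0.01, -0.0, 255],
[14.3, -13.3, 0.1, 0.01, -0.0, -0.0, 255],
[14.3, -13.3, 0.0, 0.0, -0.01, -0.0, 255],
[14.3, -13.4, 0.1, 0.01, -0.0, -0.0, 255],
[14.2, -13.3, 0.0, 0.0, -0.01, -0.0, 255],
[14.3, -13.4, 0.1, 0.01, -0.0, -0.0, 255],
[14.2, -13.3, 0.0, 0.0, -0.01, -0.0, 255],
[14.3, -13.4, 0.1, 0.01, -0.0, -0.0, 255],
[14.2, -13.3, 0.0, 0.0, -0.01, -0.0, 255],
[14.3, -13.4, 0.1, 0.01, -0.0, -0.0, 255],
end [0.6015 0.1985 0.166 ] 0.01
```

Request:
{"method": "apply_moves", "body": {"commands": [[[5,-4.7,0,0,0,0,255],[10,-9.3,0,0,0,0,255],[15,-14,0,0,0,0,255],[16,-15,0,0,0,0,255],[16,-15,0,0,0,0,255],[16,-15,0,0,0,0,255],[16,-15,0,0,0,0,255],[16,-15,0,0,0,0,255]]]}}

```text
clock: 22.6
position: [0.5698, -0.0367, 0.1656]
orientation: [0.94, 0.34, -0.001, -0.001]
ft_force: [0.6, -0.4, -5.0]
grip_width: 0.127
```

Request:
{"method": "apply_moves", "body": {"commands": [[[16,-15,0,0,0,0,255],[16,-15,0,0,0,0,255],[16,-15,0,0,0,0,255],[16,-15,0,0,0,0,255],[16,-15,0,0,0,0,255],[16,-15,0,0,0,0,255],[16,-15,0,0,0,0,255],[12,-11,0,0,0,0,255]]]}}

```text
clock: 23.4
position: [0.5906, 0.1324, 0.1656]
orientation: [0.94, 0.341, -0.001, -0.001]
ft_force: [0.4, 0.2, -4.2]
grip_width: 0.128
```

Request:
{"method": "apply_moves", "body": {"commands": [[[9,-8,0,0,0,0,255],[5,-5,0,0,0,0,255],[0,0,0,0,0,0,255],[0,0,0,0,0,0,255],[0,0,0,0,0,0,255]]]}}

```text
clock: 23.9
position: [0.594, 0.1467, 0.1663]
orientation: [0.941, 0.339, -0.0, 0.0]
ft_force: [-0.2, 0.1, -5.3]
grip_width: 0.128
```

```bash
python3 plan.py .6015 .1985 .164 39.7 20 5 255; python3 - <<'E'
from h import *
cv2.imwrite("pics/s15.png",capture("scene"));cv2.imwrite("pics/t15.png",capture("top"))
E
```

```text
23.9 pos [0.594  0.1467 0.1663] yaw 39.61 z [-0.    -0.001 -1.   ] F [-0.2  0.1 -5.3] M [-0.04 -0.1  -0.03] g 0.128 j [-0.2   0.55 -0.19  1.69  0.13  0.92 -1.32]
[12.9, -11.7, 0.7, 0.01, 0.01, -0.03, 255],
[12.9, -11.7, 0.8, 0.01, 0.01, -0.03, 255],
[13.0, -11.7, 0.8, 0.01, 0.01, -0.03, 255],
end [0.6015 0.1985 0.164 ] 0.0
```

View pics/s15.png

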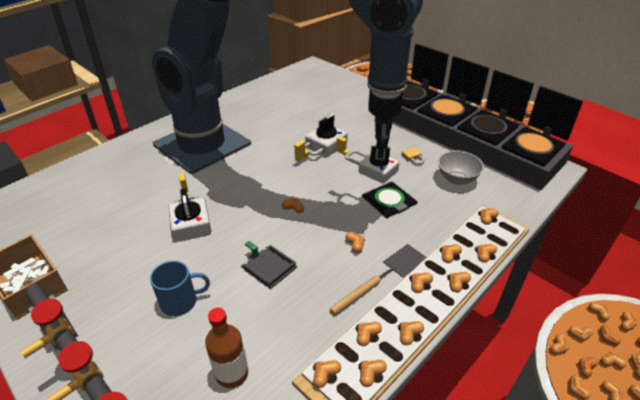

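View pics/t15.png

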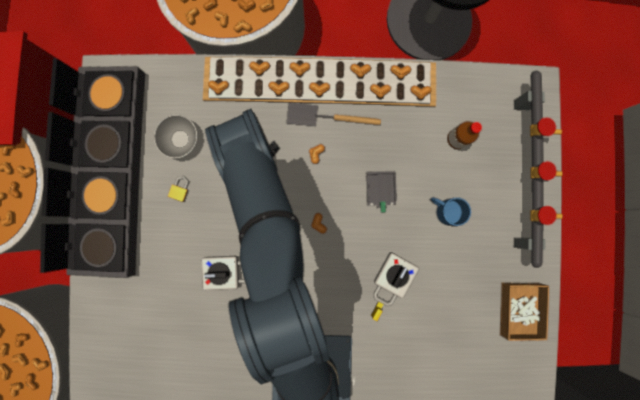

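The lock hangs level at (380,160) in scene, just short of the reader at (390,198). The cradle is empty and the bystanders look undisturbed.

Request:
{"method": "apply_moves", "body": {"commands": [[[10,-9,0.6,0,0,0,255],[13,-11.7,0.7,0,0,0,255],[10,-9,0.5,0,0,0,255],[6,-5.4,0.5,0,0,0,255],[0,0,0,0,0,0,255],[0,0,0,0,0,0,255],[0,0,0,0,0,0,255],[0,0,0,0,0,0,255]]]}}

```text
clock: 24.8
position: [0.6016, 0.1991, 0.164]
orientation: [0.941, 0.339, -0.0, 0.0]
ft_force: [0.0, 0.3, -5.0]
grip_width: 0.128
```

```bash
python3 plan.py .6015 .1985 .164 39.7 20 5 255; python3 - <<'E'
from h import *
crop(capture("scene"),320,70,470,220,4,"pics/s16.png")
for r in search_frame("scene","lock_center"): print(np.round(w("scene",r["point"]),4),round(r["score"],2))
E
```

```text
24.8 pos [0.6016 0.1991 0.164 ] yaw 39.64 z [-0.    -0.001 -1.   ] F [ 0.   0.3 -5. ] M [ 0.03 -0.12 -0.01] g 0.128 j [-0.28  0.58 -0.19  1.63  0.13  0.94 -1.39]
[-0.5, 0.4, 0.0, 0.02, 0.02, -0.06, 255],
end [0.6015 0.1985 0.164 ] 0.0
[ 0.3252 -0.2438  0.0438] 0.95
[0.3023 0.2393 0.0449] 0.77
[0.6    0.1801 0.151 ] 0.58
```

View pics/s16.png

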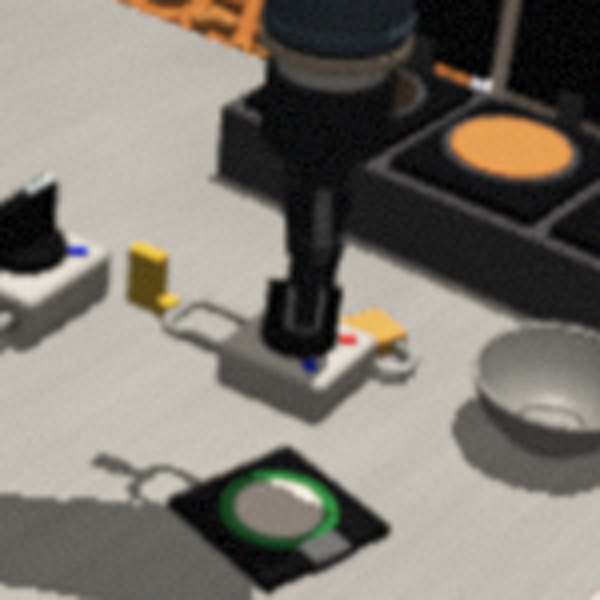

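The lock hangs above the reader with the shackle out; the tab is at (147,250) in the crop and the reader at (280,510). I'll check pose and tilt numerically.

```bash
python3 - <<'E'
from h import *
from scipy.optimize import least_squares
off=np.array([320,70])
def pr(p,l):
    Rm=R.from_euler('zyx',[p[3],p[4] if len(p)>4 else 0,p[5] if len(p)>5 else 0]); return (proj("scene",Rm.apply(l)+p[:3])[0]-off+.5)*4-.5
def mk(a):return [.03*np.cos(a),-.03*np.sin(a),.0175]
pts={"blue":(mk(.8),(310,366)),"red":(mk(-.6),(347,340)),"BtopF":([.039,-.036,.017],(314,389)),"Ltop":([-.039,-.036,.017],(219,353)),"Rtop":([.039,.036,.017],(377,346)),"botF":([.039,-.036,-.017],(313,423)),"Lbot":([-.039,-.036,-.017],(219,388)),"tab":([-.119,0,.037],(147,250))}
p0=[.601,.199,.1335,np.radians(5.2)]
for k,(l,o) in pts.items(): print(k,np.round(pr(p0,l)),o)
f=lambda p:np.concatenate([pr(p,l)-o for l,o in pts.values()])
r=least_squares(f,p0+[0,0],x_scale=[.01]*6); print(np.round(r.x[:3],4),np.round(np.degrees(r.x[3:]),2),np.round(r.fun.reshape(-1,2)).tolist())
E
```

```text
blue [310. 365.] (310, 366)
red [347. 340.] (347, 340)
BtopF [322. 388.] (314, 389)
Ltop [216. 341.] (219, 353)
Rtop [382. 336.] (377, 346)
botF [316. 432.] (313, 423)
Lbot [212. 385.] (219, 388)
tab [148. 248.] (147, 250)
[0.5774 0.2333 0.1033] [5.16 0.01 1.13] [[-3.0, 2.0], [-4.0, 3.0], [5.0, 0.0], [-1.0, -8.0], [-0.0, -8.0], [1.0, 8.0], [-4.0, -1.0], [5.0, 5.0]]
```

The marks and tab match a level lock at (0.601, 0.199, 0.1335) with 26 mm of shackle travel, to within about 2 crop pixels (0.5 px). Last check: whether anything else on the bench has moved.

```bash
python3 - <<'E'
from h import *
A=cv2.imread("pics/scene0.png");B=capture("scene")
for n,(x0,y0,x1,y1) in dict(cookA=(278,192,308,218),cookB=(340,228,370,256),spat=(328,242,425,318),mug=(148,258,212,316),oil=(200,305,250,388),bowl=(435,150,485,188),key=(398,145,428,166),hasp=(240,262,300,290)).items():
    t=A[y0:y1,x0:x1]; r=cv2.matchTemplate(B[y0-8:y1+8,x0-8:x1+8],t,cv2.TM_CCOEFF_NORMED); _,v,_,m=cv2.minMaxLoc(r); print(n,round(v,3),m[0]-8,m[1]-8)
E
python3 plan.py
```

```text
cookA 0.605 0 -1
cookB 0.998 0 0
spat 0.999 0 0
mug 0.999 0 0
oil 0.999 0 0
bowl 0.998 0 0
key 0.295 8 -3
hasp 0.822 0 0
24.95 pos [0.6017 0.1996 0.1641] yaw 39.67 z [ 0. -0. -1.] F [ 1.3  0.1 -5. ] M [ 0.04 -0.09  0.01] g 0.13 j [-0.28  0.58 -0.19  1.63  0.13  0.94 -1.39]
```

```bash
python3 -c "
from cell import ticket,observe
print(ticket.close_job()); print(observe()['clock'])"
```

```text
the job is handed in; nothing more can be done
None
the job is handed in; nothing more can be done
```

I did every step in the order asked and handed the job in at about 25 s of the 64 s allowed. No verdict was reported.

- **Dial:** I turned it clockwise into the blue notch, then anticlockwise into the red notch. At each notch the dial moment changed sign. The pictures showed the pointer at the mark each time (about -0.6 rad at red).
- **Shackle:** I pulled the yellow tab to a firm stop at about 16 N, and the lock stayed in its cradle. The scene camera gave 26 mm of travel. The top camera and my first pixel reading disagreed slightly, at about 25 mm and 23.5 mm. The later scene picture of the held lock fits 26 mm.
- **Lift:** I lifted the lock by the dial bar. It rubbed lightly on the post (about 4 N sideways) until I shifted it 1 mm, then came free.
- **Final pose:** The lock is held level with the shackle out, its centre at about (0.601, 0.199, 0.1335), roughly 12 cm above the reader pad. I placed this by projecting the pose expected from the arm's reading onto the marks and tab, which matched within about half a pixel. A free fit that also used the lock's corners gave a position some centimetres off, and a network reading of the lock's visible surface was about 2 cm off in y. I discounted both: the rounded corners did not match even the expected pose, and the network sees only the visible side.
- **Bystanders:** Cookie B, the spatula, mug, oil bottle and bowl showed no shift. Cookie A was in the arm's shadow, so its match was weak, though it showed at most 1 pixel of shift. The key padlock was hidden behind the held lock and could not be compared. Neither was approached closely.

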